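# Fit a solenoid coil and lock it with its slide-on clip

## Robot

A 7-joint arm with a two-finger parallel gripper is mounted at the origin on a cart in front of the work surface, level with it; the furniture and walls round the work are solid. World frame = base frame: x ahead of the robot, y to its left, z up, the work surface at z = 0. Lengths are in m, angles in rad, forces in N, time in s.
With the tool pointing down it reaches from about 0.35 to 0.9 m from the base axis. Payload 8.1 kg.
Tool frame: the origin (TCP) lies between the finger pads; the fingertips stand 8 mm ahead of it and the grasp point (between the pads) lies 11 mm behind it (arm.tcp_to_tips is the distance from the TCP to the fingertips, in m); z points along the fingers, x is the direction in which the jaws open and shut, and the axes are right-handed (so a half turn about z gives the same grasp; the last joint's range is limited). The gripper opens to 92 mm and grips with 3 to 60 N. Pads are 19 mm wide; open, the fingers measure 130 mm over their backs; the gripper's body (75 mm by 190 mm) begins 47 mm behind the grasp point.
Start: joints at [1.191, 0.434, 0.025, 1.573, -0.012, 1.134, -0.075], TCP at [0.171, -0.601, 0.235] pointing down, gripper open.
Joint ranges: [-2.62, 2.62], [-0.44, 2.09], [-1.27, 1.32], [0.08, 2.57], [-1.32, 4.46], [0.12, 2], [-2.74, 2.74]. Speed limits (rad/s): [2.22, 2.22, 3.01, 3.01, 3.14, 3.14, 3.14].

## Interface

Orientations are given as a rotation vector (axis times angle).
In Python, from cell import arm, eyes gives the robot as it stands.
- The arm moves only by the tool play_rows, never from a script. Its argument "rows" is a list of rows, each a list of 3 entries, a list of its own where there are three numbers: the shift along the tool's x, y, z each as a share of 50 cm, from -1 to 1, then the turn, a rotation vector about the tool's x, y, z each as a share of 60 degrees, from -1 to 1, then the opening, from -1 (shut) to 1 (fully open), so that 0 is half open. In form: [[[dx, dy, dz], [ax, ay, az], grip], ...]. A call has 1 to 10 rows; each row is the pose to reach, as a shift and turn from the pose commanded when the call began, along the tool's axes at that moment; what a row does not reach only later rows make up. A row lasts 1/10 s, in which the tool goes at most 50 mm and 8.59 degrees, less where a joint would pass 70% of its speed; a pose out of reach is approached as far as the arm can. A call with a number of a shift or a turn outside -1 to 1 is refused whole. A call with a gripper value outside its range is refused whole. The fingers move at their own pace and stop on an object; "newtons" is the grip in N (left out, the last holds). Time passes only in rows, so rows that repeat a pose let the fingers close. It gives the time, the measured TCP pose, the force and the opening at its end, in the units of the state.
- arm.observe(): the state, without advancing time (a new reading comes with each control period).
- eyes.get_image(name): name is "scene" or "top"; returns (picture, depth): 420x560x3 uint8, red, green, blue; 420x560 float32, m along the optical axis (not along the pixel's ray), 0 where there is no reading.
- eyes.get_calibration(name): a dict with "intrinsics" (3x3 intrinsics, pixels), "R" (3x3) and "t" (3): a world point X has camera coordinates R X + t. Camera axes: x right, y down, z forward; pixel columns grow to the right and rows downward; lengths in m; the calibration is good to about 2 mm. A picture is of the moment at which its call begins. get_calibration takes no time and is no camera call.
- arm.sign_off(): hands the job in, once; it reports no verdict.
The state is a dict: "clock": time; "joints": joint angles; "dq": joint speeds; "joint_efforts": joint torques, N m; "position": TCP position; "ee_rot": TCP orientation; "force": force on the tool from outside, world axes, zero at the start; "ft_torque": the same for the moment, N m; "width": opening from 0.0 (shut) to 1.0 (fully open).
Only numpy, scipy, OpenCV 4.12 (cv2) and the standard library are available. Lean on these libraries where they do the work, as an engineer would, in place of code of your own. Each camera call takes 0.05 s, during which the arm holds its last target.

## Task

One of the two gas valves on the mounting plate still lacks its coil. Put the coil from the tray over that valve's bare stem, right down onto its spring and with its terminals pointing the same way as those of the valve already fitted; then slide the open C-clip sideways under the stem's head, against the give of the rubber mount, until it snaps home with the head down in the clip's recess and the clip flat on the coil. The stem is a thin tube: never let the clip press on the valve with more than about 30 N, and leave the loose fittings in the tray where they are.

Things in the scene. Friction and masses are not known exactly. Their poses are not given: they have to be found in the camera images.
- plate: bare aluminium mounting plate, 74 x 250 x 16 mm, fixed to the bench, two valves 120 mm apart on top; origin at the centre of its underside, y along the plate, +x towards its rear (away from the robot)
- valve: valve without a coil, on a rubber mount that gives under load (up to 5 mm sideways, 3 mm down); axes as the plate's; origin on the stem axis under its brass body, 30 mm above the bench. Heights: body 46 x 46 mm to z = 22, barbs on its y sides; spring cup to 31.5 (the coil's hard stop); wave spring, top ring at 36 when free, bears 8 N at first touch, 2.5 N more per mm; steel stem 18 mm in diameter
- stem_head (a point): on the bare valve's stem axis, at the underside of the stem's head, 75 mm above the valve's origin. The head is 18 mm in diameter for 4 mm up, then coned to 11 mm at its top, 9 mm up; below it is the neck, 10 mm in diameter and 9 mm long, then the 18 mm stem again
- fitted_valve: the other valve on the plate, the same but complete and all fixed: coil with its terminals towards +x, clip home with its finger tab towards -x, top of the tab 111 mm above the origin; origin on the stem axis at the foot of its mount, on the plate; axes as the plate's
- tray: open parts tray, 166 x 236 x 32 mm, floor 2.5 mm thick, fixed; origin at the centre of its underside; coil, clip and three loose fittings lie in it
- coil: black moulded solenoid coil, 40 (x) x 36 (y) x 36 mm high, 0.13 to 0.2 kg, standing upright with a vertical 19.5 mm through bore; origin at the bore's centre on the underside, z up; the y faces are plain. On the valve it rests on the free spring, underside 36 and top 72 mm above the valve's origin, 3 mm below the head
- coil_terminals (a point): the three steel terminals of the coil, 36 mm from the bore's axis along the coil's +x and 17 mm above its underside; they and their boss stand 20 mm out of that side, 5 to 29 mm above the underside
- clip: grey slippery plastic C-clip, 0.03 kg, lying flat, mouth to +x; origin at the centre of its eye, underside, z up. Two arms 11.5 mm apart (27 mm over all) reach to x = 24, mouth flared to 17 mm there. The eye ends at x = -5.75: 0.75 mm play about the neck. Home: origin on the stem axis, underside 71 mm above the valve's origin (coil 1 mm down)
- clip_ridge (a point): on the clip, origin at x = 9.5, y = 0, 6 mm up: level with the ridge on both arms. Arm thickness: 1.5 mm at the tips (x = 24), ramp up to 6 mm (x = 11), ridge to x = 8, then a step down to the 4 mm seat where the head comes to lie. Climbing the ramp takes up to 15 N of push, the ridge 6 to 10 N, then half as it snaps in; then the eye meets the neck
- clip_tab (a point): middle of the clip's upright finger tab, 12 x 12 mm, from the underside to 26 mm high; this point is at x = -32 and 13 mm up in the clip's frame; the tail joining it to the eye is 12 mm wide
- tee: brass tee fitting, 32 x 44 x 16 mm, loose in the tray; origin under its centre; not to be shifted
- adapter: steel tube adapter, 16 x 14 x 22 mm, standing loose in the tray; origin under its centre; not to be shifted
- brass_fitting: brass tube adapter, 22 x 19 x 24 mm, standing loose in the tray; origin under its centre; not to be shifted
Mind the look-alikes: they are no part of the job. What is shaped like the clip but green is not meant.

How it is judged:
On the way, in this order (a step that is already met when the one before it is completed fails the run):
1. the coil is down on its spring over the bare stem (horizontal distance between coil and valve below 0.0025 m and z of coil in the frame of valve below 0.0375 m and angle between coil's own z axis and vertical below 0.08 rad), for 0.2 s.
2. the clip is home under the stem's head (horizontal distance between clip and valve below 0.0025 m and z of clip in the frame of valve between 0.0697 and 0.0725 m and angle between clip's own z axis and vertical below 0.07 rad), for 0.2 s.
At the end, for the whole second after the job is handed in: Coil on the bare valve's stem, upright (0.07 rad), its underside less than 36.5 mm above the valve's, terminals to the rear (+x, within 50 degrees); clip level (0.07 rad) under the head, its eye within 2.5 mm of the stem axis and its underside 69.7 to 72.5 mm above the valve's; both at rest (all of step 2 and horizontal distance between coil and valve below 0.002 m and z of coil in the frame of valve below 0.0365 m and angle between coil's own z axis and vertical below 0.07 rad and x of coil_terminals in the frame of valve above 0.022 m and linear speed of each of clip, coil below 0.02 m/s); the robot touches nothing.
It fails at once if the clip presses on the valve with more than 30 N (contact force between clip and valve above 30 N).
It fails at once if a loose fitting in the tray is shifted by more than 4 cm (distance of any of tee, adapter, brass_fitting from where it was at the start of the episode above 0.04 m).
It also fails if it takes over 72 s, if anything falls off the work surface, if the arm or the gripper's body presses on something with over 40 N, if the wrist force passes 120 N, or if a joint passes its speed limit or range.

## Working session

There is one attempt and no reset: what is moved stays moved. The work goes in short steps, Python scripts to look and compute and a tool call to move; the robot and the scene stay as the last step left them, time stands still between calls to the robot, and variables do not carry over. Pictures are saved under pics/ and viewed, and the job is handed in when it is done.

Besides the shell and the picture viewer there is one more tool, called after ">>>" by a JSON object that holds its "op" and its "data", one argument or row to a line. play_rows: Moves the arm, as the interface text tells. Its arguments: {"type":"object","properties":{"rows":{"type":"array","items":{"type":"array"}},"newtons":{"type":"number"}},"required":["rows"]}

```bash
ls; mkdir -p pics
python3 - <<'E'
from cell import arm, eyes
import cv2,numpy as np
print(arm.observe())
for n in ("scene","top"):
    p,d=eyes.get_image(n)
    cv2.imwrite(f"pics/{n}0.png",p[:,:,::-1]); np.savez(f"pics/{n}0.npz",p=p,d=d)
    print(n,eyes.get_calibration(n))
E
```

```text
pics
{'clock': 0.0, 'joints': array([ 1.19140317,  0.43521044,  0.02496341,  1.57410406, -0.01157688,
        1.13397198, -0.07515293]), 'dq': array([ 6.49810011e-04, -5.84244693e-05,  1.48757738e-03, -9.80675869e-04,
       -2.13828851e-03,  1.70155968e-03,  6.86705682e-04]), 'joint_efforts': array([-2.93683183e-05, -6.67851019e+01,  9.85009521e-01, -3.14454424e+01,
       -6.05704263e-02,  4.30386979e-02,  2.34615745e-04]), 'position': array([ 0.17060443, -0.60075119,  0.23394995]), 'ee_rot': array([-2.50592023e+00,  1.89338778e+00,  2.08042484e-03]), 'force': array([-0.11060062,  0.27875077, -0.11692438]), 'ft_torque': array([ 0.00423941, -0.01645882, -0.02410564]), 'width': 0.9993044123932241}
scene {'intrinsics': array([[477.44301531,   0.        , 281.49388756],
       [  0.        , 477.44301531, 212.19729249],
       [  0.        ,   0.        ,   1.        ]]), 'R': array([[-0.87913886, -0.47655698, -0.00288139],
       [-0.21023792,  0.39325283, -0.89507108],
       [ 0.42768549, -0.78628599, -0.44591419]]), 't': array([0.50070321, 0.19379426, 0.73098811])}
top {'intrinsics': array([[449.62590913,   0.        , 275.99075145],
       [  0.        , 449.62590913, 211.710859  ],
       [  0.        ,   0.        ,   1.        ]]), 'R': array([[ 0.14830566, -0.98893451,  0.00373682],
       [-0.96648692, -0.14573787, -0.21133743],
       [ 0.20954348,  0.02773094, -0.97740602]]), 't': array([-0.07456527,  0.56790791,  0.90038069])}
```

View pics/scene0.png

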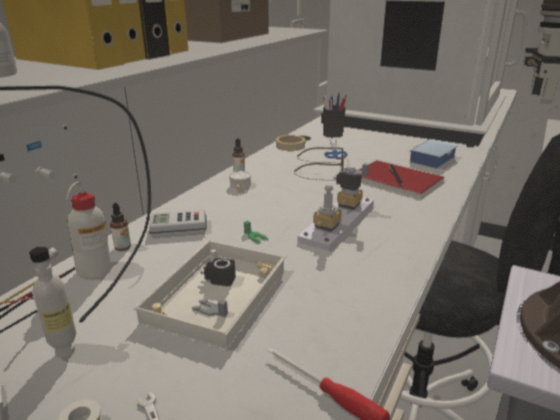

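View pics/top0.png

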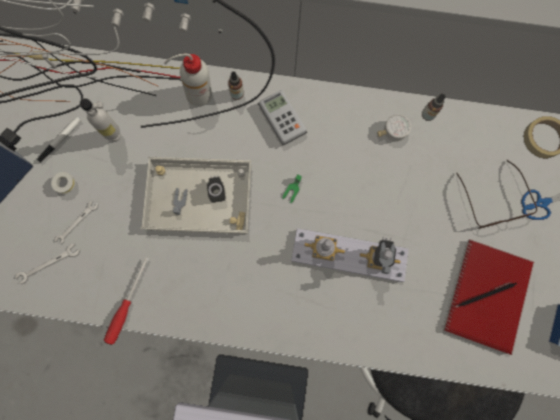

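Run:
```python
import cv2,numpy as np
t=np.load("pics/top0.npz")["p"][:,:,::-1]; s=np.load("pics/scene0.npz")["p"][:,:,::-1]
def c(im,x0,y0,w,h,k,n): cv2.imwrite(n,cv2.resize(im[y0:y0+h,x0:x0+w],None,fx=k,fy=k,interpolation=cv2.INTER_CUBIC))
c(t,140,150,120,95,6,"pics/a1.png"); c(t,285,220,130,70,6,"pics/a2.png")
c(s,140,235,150,110,5,"pics/a3.png"); c(s,290,160,100,90,6,"pics/a4.png")
```

```text
(no output)
```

View pics/a1.png

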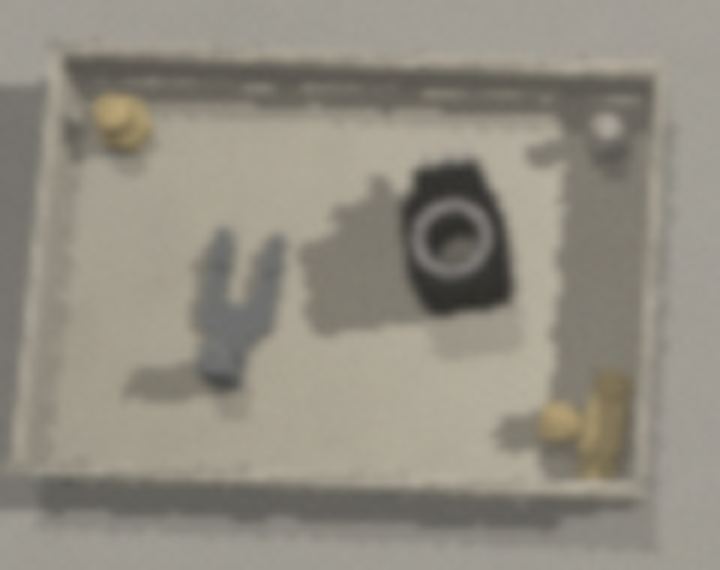

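View pics/a2.png

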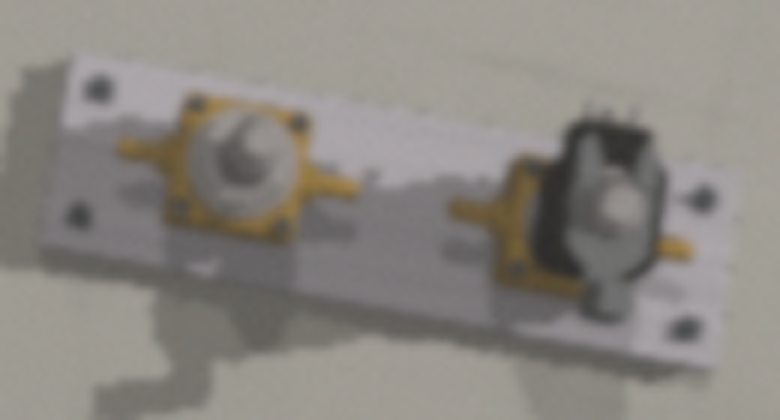

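View pics/a3.png

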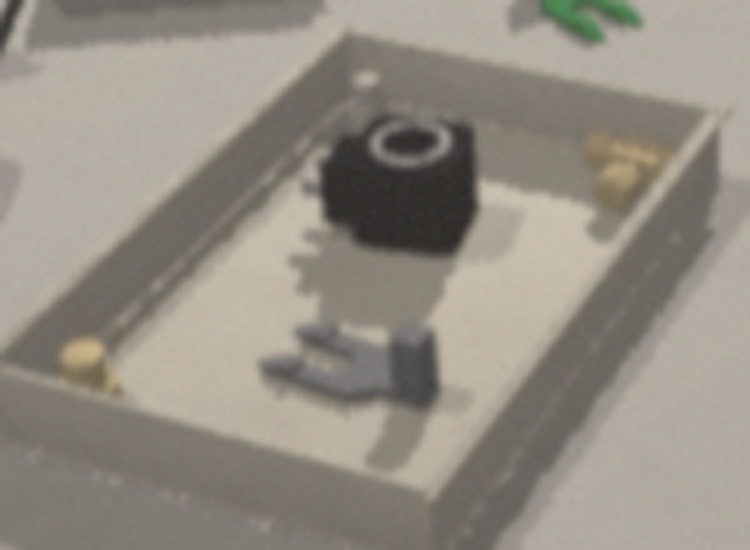

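View pics/a4.png

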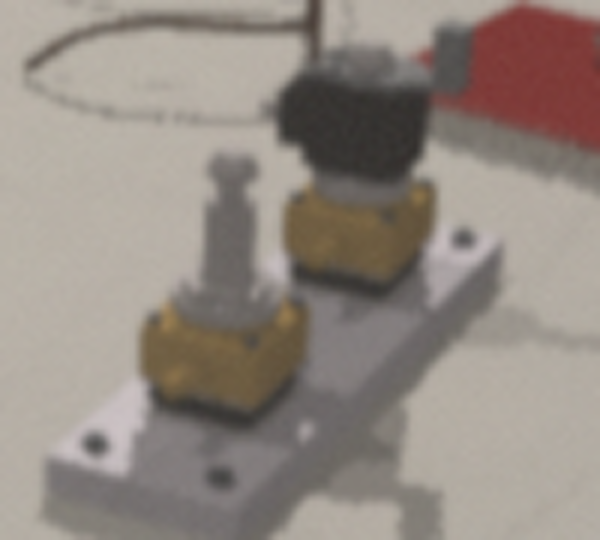

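```bash
cat > h.py <<'E'
import cv2,numpy as np
from cell import arm,eyes
C={n:eyes.get_calibration(n) for n in("scene","top")}
def ray(n,u,v):
    c=C[n];R=c["R"];o=-R.T@c["t"]
    d=R.T@np.linalg.inv(c["intrinsics"])@np.array([u,v,1.]);return o,d
def onz(n,u,v,z):
    o,d=ray(n,u,v);return o+d*(z-o[2])/d[2]
def proj(n,X):
    c=C[n];x=c["intrinsics"]@(c["R"]@np.asarray(X,float)+c["t"]);return x[:2]/x[2]
def tri(a,b):
    A=[];r=[]
    for n,(u,v) in (("scene",a),("top",b)):
        o,d=ray(n,u,v);d=d/np.linalg.norm(d);P=np.eye(3)-np.outer(d,d);A.append(P);r.append(P@o)
    A=np.vstack(A);x,res,_,_=np.linalg.lstsq(A,np.hstack(r),rcond=None);return x,np.sqrt(res)
def cloud(n,d):
    c=C[n];K=c["intrinsics"];v,u=np.mgrid[:420,:560]
    X=np.stack([(u-K[0,2])/K[0,0]*d,(v-K[1,2])/K[1,1]*d,d],-1)-c["t"];return X@c["R"]
E
python3 - <<'E'
from h import *
t=np.load("pics/top0.npz");P=cloud("top",t["d"]);p=t["p"];hsv=cv2.cvtColor(p,cv2.COLOR_RGB2HSV)
s=np.load("pics/scene0.npz");Q=cloud("scene",s["d"])
np.set_printoptions(precision=4,suppress=True)
for nm,X in(("top",P),("scene",Q)):
    z=X[...,2]; print(nm,[X[v,u] for v,u in((100,300),(350,250))])
# plate region in top
x=slice(285,415);y=slice(225,285)
# plate from depth: z 11..22mm
for nm,X,bx in(("top",P,(285,415,220,290)),("scene",Q,(290,385,170,260))):
    a,b,c,d=bx;Y=X[c:d,a:b].reshape(-1,3)
    m=(Y[:,2]>.010)&(Y[:,2]<.024);r=cv2.minAreaRect((Y[m,:2]*1000).astype(np.float32));print(nm,"plate",m.sum(),r, np.median(Y[m,2]))
    m=(Y[:,2]>.095)&(Y[:,2]<.15)
    print("high",m.sum()); W=Y[m]
    i=np.lexsort((W[:,1],)); print(W[i])
E
```

```text
top [array([ 0.8651, -0.0039,  0.0023]), array([ 0.1962,  0.0569, -0.8952])]
scene [array([ 0.9281, -0.8016,  0.0966]), array([ 0.4716,  0.2795, -0.0016])]
top plate 2514 ((512.3482666015625, -161.33120727539062), (250.24375915527344, 74.61652374267578), 88.07441711425781) 0.01606254701000146
high 520
[[ 0.5244 -0.2394  0.0978]
 [ 0.5178 -0.2392  0.1009]
 [ 0.5199 -0.239   0.1008]
 ...
 [ 0.5114 -0.0935  0.1067]
 [ 0.5152 -0.0929  0.1085]
 [ 0.5126 -0.0928  0.1119]]
scene plate 1299 ((524.4774780273438, -260.3915710449219), (124.38765716552734, 457.0207214355469), 8.887353897094727) 0.014740240936572639
high 263
[[ 0.4972 -0.2364  0.1029]
 [ 0.5019 -0.2363  0.102 ]
 [ 0.4982 -0.2322  0.1041]
 [ 0.4928 -0.2308  0.1032]
 [ 0.4946 -0.229   0.1035]
 [ 0.5016 -0.2285  0.1048]
 [ 0.4967 -0.2282  0.1034]
 [ 0.5228 -0.2279  0.1011]
 [ 0.4729 -0.2277  0.1032]
 [ 0.4732 -0.227   0.1106]
 [ 0.4984 -0.2264  0.1037]
 [ 0.4956 -0.2257  0.102 ]
 [ 0.4885 -0.2254  0.1035]
 [ 0.4737 -0.2236  0.1021]
 [ 0.4997 -0.2235  0.1044]
 [ 0.5021 -0.2231  0.1066]
 [ 0.4922 -0.2224  0.1038]
 [ 0.4735 -0.2224  0.
[... 5921 characters left out ...]
 0.5108 -0.0971  0.1002]
 [ 0.5129 -0.0971  0.0976]
 [ 0.5106 -0.0971  0.0958]
 [ 0.5149 -0.0967  0.095 ]
 [ 0.506  -0.0966  0.097 ]
 [ 0.5175 -0.0965  0.1058]
 [ 0.5153 -0.0965  0.1063]
 [ 0.5086 -0.0965  0.1054]
 [ 0.5131 -0.0963  0.109 ]
 [ 0.5106 -0.0963  0.1028]
 [ 0.5106 -0.0962  0.1051]
 [ 0.5174 -0.096   0.1083]
 [ 0.5084 -0.0959  0.1079]
 [ 0.5127 -0.0958  0.1048]
 [ 0.5127 -0.0957  0.1071]
 [ 0.5152 -0.0956  0.1133]
 [ 0.5151 -0.0956  0.1111]
 [ 0.5194 -0.0956  0.108 ]
 [ 0.5105 -0.0954  0.1099]
 [ 0.5147 -0.0954  0.1046]
 [ 0.5192 -0.0953  0.1059]
 [ 0.5103 -0.095   0.1079]
 [ 0.5213 -0.095   0.1056]
 [ 0.5146 -0.0946  0.1094]
 [ 0.5159 -0.0939  0.0959]
 [ 0.5162 -0.0937  0.1049]]
```

Run:
```python
from h import *
np.set_printoptions(precision=4,suppress=True)
t=np.load("pics/top0.npz");P=cloud("top",t["d"]);p=t["p"]
s=np.load("pics/scene0.npz");Q=cloud("scene",s["d"])
def sel(X,zl,zh,x0,x1,y0,y1):
    Y=X.reshape(-1,3);return Y[(Y[:,2]>zl)&(Y[:,2]<zh)&(Y[:,0]>x0)&(Y[:,0]<x1)&(Y[:,1]>y0)&(Y[:,1]<y1)]
# stem head
for n,X in(("top",P),("scene",Q)):
    Y=sel(X,.104,.118,.48,.55,-.13,-.07);print(n,"head",len(Y),Y[:,:2].mean(0),(Y.min(0)+Y.max(0))/2,Y.min(0),Y.max(0))
# tray overall
Y=sel(P,.026,.036,.45,.85,.0,.4); print("tray rim",cv2.minAreaRect((Y[:,:2]*1e3).astype(np.float32)))
# coil/clip pixel
pr=lambda u,v,z:onz("top",u,v,z)
c=pr(215.3,189.5,.0385);print("coil approx",c)
Y=sel(P,.032,.045,c[0]-.05,c[0]+.06,c[1]-.04,c[1]+.04);print(len(Y),"coil rect",cv2.minAreaRect((Y[:,:2]*1e3).astype(np.float32)),np.median(Y[:,2]))
Y=sel(Q,.032,.045,c[0]-.05,c[0]+.06,c[1]-.04,c[1]+.04);print(len(Y),"coil rect scene",cv2.minAreaRect((Y[:,:2]*1e3).astype(np.float32)),np.median(Y[:,2]))
k=pr(140+228/6,150+310/6,.006);print("clip approx",k)
for n,X in(("top",P),("scene",Q)):
    Y=sel(X,.0215,.034,k[0]-.06,k[0]+.06,k[1]-.035,k[1]+.035);print(n,len(Y),"tab",cv2.minAreaRect((Y[:,:2]*1e3).astype(np.float32)),Y[:,2].max())
    Y=sel(X,.0048,.034,k[0]-.06,k[0]+.06,k[1]-.035,k[1]+.035);print(n,len(Y),"clip",cv2.minAreaRect((Y[:,:2]*1e3).astype(np.float32)))
# color mask clip in top
hsv=cv2.cvtColor(p,cv2.COLOR_RGB2HSV); lab=cv2.cvtColor(p,cv2.COLOR_RGB2LAB).astype(int)
m=np.zeros((420,560),np.uint8);m[183:217,168:190]=((lab[183:217,168:190,2]<127)&(lab[183:217,168:190,0]<150))*255
ys,xs=np.nonzero(m);print(len(xs));W=np.array([pr(x,y,.0085)for x,y in zip(xs,ys)])
print("mask rect",cv2.minAreaRect((W[:,:2]*1e3).astype(np.float32)))
print(lab[188:216:3,172:188:2,2]);
o=cv2.resize(p[180:220,160:200,::-1],None,fx=15,fy=15,interpolation=0);mm=cv2.resize(m[180:220,160:200],None,fx=15,fy=15,interpolation=0)
cs,_=cv2.findContours(mm,0,1);cv2.drawContours(o,cs,-1,(0,0,255),1);cv2.imwrite("pics/clipm.png",o)
# ring: bright in coil
o=cv2.resize(p[170:205,200:235,::-1],None,fx=16,fy=16,interpolation=0);cv2.imwrite("pics/coilm.png",o)
```

```text
top head 67 [ 0.5136 -0.1009] [ 0.5145 -0.1011  0.111 ] [ 0.5059 -0.1093  0.1059] [ 0.5231 -0.0928  0.1161]
scene head 49 [ 0.514 -0.099] [ 0.514  -0.1018  0.1093] [ 0.5055 -0.1099  0.1046] [ 0.5224 -0.0937  0.1141]
tray rim ((678.1546630859375, 191.1142578125), (334.966796875, 409.8929748535156), 6.321292877197266)
coil approx [0.6072 0.1515 0.0385]
260 coil rect ((612.4960327148438, 154.87066650390625), (51.44078063964844, 35.77525329589844), 16.38991928100586) 0.03838714278450736
278 coil rect scene ((611.218994140625, 153.85394287109375), (46.662635803222656, 37.6262092590332), 15.055394172668457) 0.03727970561700955
clip approx [0.5743 0.2358 0.006 ]
top 32 tab ((551.8441772460938, 233.8024444580078), (11.488786697387695, 11.51383113861084), 1.1639198064804077) 0.03301466983415981
top 405 clip ((574.6361083984375, 236.10714721679688), (119.13836669921875, 69.41748809814453), 0.17936693131923676)
scene 60 tab ((534.9338989257812, 225.39450073242188), (50.93196487426758, 15.364102363586426), 23.807292938232422) 0.03028207647796671
scene 316 clip ((568.2513427734375, 231.35330200195312), (112.60269165039062, 30.686725616455078), 8.253687858581543)
0Traceback (most recent call last):
  File "<stdin>", line 25, in <module>
IndexError: too many indices for array: array is 1-dimensional, but 2 were indexed
```

Run:
```python
from h import *
np.set_printoptions(precision=4,suppress=True)
t=np.load("pics/top0.npz");P=cloud("top",t["d"]);p=t["p"]
lab=cv2.cvtColor(p,cv2.COLOR_RGB2LAB).astype(int)
print(lab[186:216:3,170:192:2,2]);print(lab[186:216:3,170:192:2,0])
cv2.imwrite("pics/clipm.png",cv2.resize(p[180:220,160:200,::-1],None,fx=15,fy=15,interpolation=0))
cv2.imwrite("pics/coilm.png",cv2.resize(p[170:205,200:235,::-1],None,fx=16,fy=16,interpolation=0))
```

```text
[[137 138 137 137 138 137 138 137 137 137 137]
 [137 137 136 132 133 137 137 136 132 136 136]
 [137 137 133 129 132 136 135 130 130 136 135]
 [137 136 132 129 133 136 134 129 131 137 136]
 [137 136 132 129 134 136 132 128 133 137 137]
 [137 135 129 128 129 130 128 129 135 137 136]
 [138 135 130 129 129 129 129 130 136 137 137]
 [136 136 131 129 128 129 134 137 137 137 137]
 [136 133 129 129 128 131 137 137 137 138 137]
 [135 135 132 130 129 133 137 137 137 138 138]]
[[170 172 172 170 171 172 173 174 174 173 174]
 [169 170 165 131 139 169 172 158 142 168 170]
 [169 163 133 118 129 166 149 125 126 161 139]
 [166 148 125 114 135 162 134 113 125 167 155]
 [169 152 124 120 150 152 127 119 138 170 166]
 [167 135 122 119 126 127 120 122 154 173 156]
 [167 137 120 121 121 120 119 121 161 174 171]
 [169 156 129 125 117 117 135 165 172 173 173]
 [148 133 119 120 116 122 165 170 171 173 172]
 [131 127 100  80  89 131 167 171 172 173 173]]
```

View pics/clipm.png

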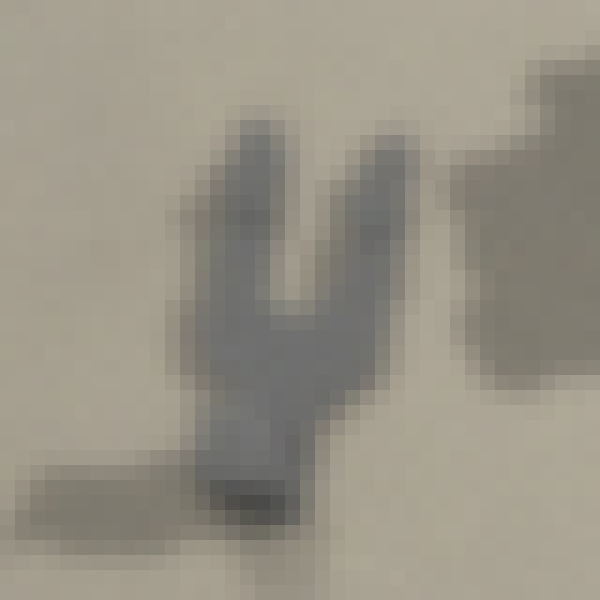

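View pics/coilm.png

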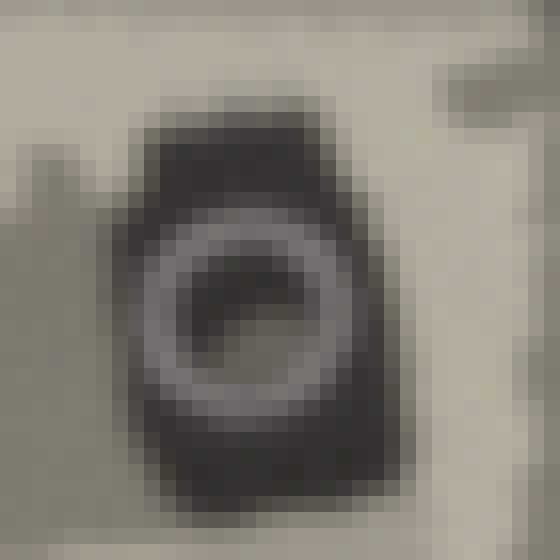

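```bash
cat >> h.py <<'E'
from scipy.spatial.transform import Rotation as Ro
def down(yaw):
    c,s=np.cos(yaw),np.sin(yaw);return np.array([[c,s,0],[s,-c,0],[0,0,-1.]])
def cmd(p,R,p0,R0):
    "shares to reach p,R from pose p0,R0"
    d=R0.T@(np.asarray(p)-p0)/.5; a=Ro.from_matrix(R0.T@R).as_rotvec()/np.radians(60)
    return np.round(d,4),np.round(a,4)
def now():
    o=arm.observe();return o,o["position"],Ro.from_rotvec(o["ee_rot"]).as_matrix()
E
python3 - <<'E'
from h import *
np.set_printoptions(precision=4,suppress=True)
t=np.load("pics/top0.npz");P=cloud("top",t["d"]);p=t["p"];lab=cv2.cvtColor(p,cv2.COLOR_RGB2LAB).astype(int)
Y=P.reshape(-1,3)
for zt in(.0335,.035,.0365):
    m=(Y[:,2]>zt)&(Y[:,2]<.045)&(abs(Y[:,0]-.607)<.045)&(abs(Y[:,1]-.152)<.035);print(zt,m.sum(),cv2.minAreaRect((Y[m,:2]*1e3).astype(np.float32)))
# coil dark mask incl. ring
m=np.zeros((420,560),np.uint8);a=lab[172:205,203:228,0]<95;m[172:205,203:228]=a
cs,_=cv2.findContours(m,0,1);c=max(cs,key=cv2.contourArea)[:,0].astype(float)
W=np.array([onz("top",x,y,.0385)[:2]*1e3 for x,y in c],np.float32);print("coil mask",cv2.minAreaRect(W))
print("ring",onz("top",215.1,189.1,.0385))
# clip mask
b=(lab[186:217,166:192,2]<133);ys,xs=np.nonzero(b);ys+=186;xs+=166
W=np.array([onz("top",x,y,.0075)[:2]*1e3 for x,y in zip(xs,ys)],np.float32)
r=cv2.minAreaRect(W);print("clip",r,len(xs))
# axis by row centroids along x: midpoints between extremes in world y
for lo in range(545,605,6):
    w=W[(W[:,0]>=lo)&(W[:,0]<lo+6)]
    if len(w):print(lo,len(w),w[:,1].min(),w[:,1].max(),(w[:,1].min()+w[:,1].max())/2,w[:,1].mean())
# tray rim by floor
m=(Y[:,2]>.022)&(Y[:,2]<.038)&(Y[:,0]>.5)&(Y[:,0]<.72)&(Y[:,1]>.05)&(Y[:,1]<.33);print("tray",cv2.minAreaRect((Y[m,:2]*1e3).astype(np.float32)))
m=(Y[:,2]>.012)&(Y[:,2]<.034)
for nm,u,v in(("adapter",241,171.5),("brass",160.5,170.5),("tee",238,220)):print(nm,onz("top",u,v,.02))
E
```

```text
0.0335 241 ((612.4059448242188, 154.80593872070312), (51.08784484863281, 35.797115325927734), 17.044662475585938)
0.035 222 ((608.0939331054688, 153.510009765625), (40.82414627075195, 35.791412353515625), 16.859512329101562)
0.0365 200 ((607.6011352539062, 153.57106018066406), (39.96015930175781, 35.73554992675781), 15.447089195251465)
coil mask ((607.36767578125, 151.68814086914062), (55.09975051879883, 35.73985290527344), 18.48017692565918)
ring [0.608  0.1521 0.0385]
clip ((575.588134765625, 233.49778747558594), (60.61431121826172, 27.868616104125977), 0.23209437727928162) 211
545 17 227.69815 241.96916 234.83365 233.7302
551 20 227.2517 243.32957 235.29063 236.24675
557 18 226.35687 242.00362 234.18024 233.73163
563 24 220.53781 243.36737 231.95259 233.44115
569 33 220.98209 246.97662 233.97935 234.162
575 25 220.0755 247.43448 233.75499 233.13568
581 23 220.96574 247.0234 233.99457 234.51518
587 18 219.61139 247.4824 233.5469 232.42258
593 21 220.94933 247.07043 234.00989 233.42485
599 10 222.29118 245.73651 234.01385 233.9653
tray ((593.516357421875, 193.4246826171875), (167.13319396972656, 235.3541259765625), 6.460310935974121)
adapter [0.6621 0.1044 0.02  ]
brass [0.6371 0.2857 0.02  ]
tee [0.5502 0.0925 0.02  ]
```

Run:
```python
from h import *
o,p,R=now();print(np.degrees(np.arctan2(R[1,0],R[0,0])),R[:,2])
y=np.radians(106)
for yaw in(y,y-np.pi): print(cmd([.608,.153,.16],down(yaw),p,R))
```

```text
-74.14691457276373 [-4.97810317e-04  1.32916199e-03 -9.99998993e-01]
(array([-1.2111, -1.2533,  0.1496]), array([ 2.1000e-03, -2.0000e-04,  2.9976e+00]))
(array([-1.2111, -1.2533,  0.1496]), array([ 0.0001,  0.0014, -0.0024]))
```

>>> {"op": "play_rows", "data": {
  "rows": [
    [[-0.6,-0.62,0],[0,0,0],0.3],
    [[-0.6,-0.62,0],[0,0,0],0.3],
    [[-0.6,-0.62,0],[0,0,0],0.3],
    [[-0.6,-0.62,0],[0,0,0],0.3],
    [[-0.6,-0.62,0],[0,0,0],0.3],
    [[-0.6,-0.62,0],[0,0,0],0.3],
    [[-0.6,-0.62,0],[0,0,0],0.3],
    [[-0.6,-0.62,0],[0,0,0],0.3],
    [[-0.6,-0.62,0],[0,0,0],0.3],
    [[-0.6,-0.62,0],[0,0,0],0.3]
  ],
  "newtons": 30
}}

```text
clock: 1.1
position: [0.3892, -0.2235, 0.2348]
ee_rot: [-2.512, 1.883, 0.0]
force: [-0.4, -1.1, 0.2]
width: 0.65
```

Run:
```python
from h import *
o,p,R=now();print(o["clock"],p,o["force"])
print(cmd([.608,.153,.12],down(np.radians(-74)),p,R))
```

```text
1.1 [ 0.38922119 -0.2234805   0.23477087] [-0.37531708 -1.10261797  0.15554227]
(array([-0.5998, -0.6309,  0.2309]), array([-0.0012,  0.001 ,  0.0048]))
```

>>> {"op": "play_rows", "data": {
  "rows": [
    [[-0.1,-0.105,0],[0,0,0],0.3],
    [[-0.6,-0.631,0.15],[0,0,0.005],0.3],
    [[-0.6,-0.631,0.23],[0,0,0.005],0.3],
    [[-0.6,-0.631,0.23],[0,0,0.005],0.3],
    [[-0.6,-0.631,0.23],[0,0,0.005],0.3],
    [[-0.6,-0.631,0.23],[0,0,0.005],0.3],
    [[-0.6,-0.631,0.23],[0,0,0.005],0.3],
    [[-0.6,-0.631,0.23],[0,0,0.005],0.3],
    [[-0.6,-0.631,0.23],[0,0,0.005],0.3],
    [[-0.6,-0.631,0.23],[0,0,0.005],0.3]
  ]
}}

```text
clock: 2.1
position: [0.609, 0.1531, 0.1171]
ee_rot: [-2.507, 1.892, 0.006]
force: [-0.1, 0.7, -0.3]
width: 0.651
```

Run:
```python
from h import *
o,p,R=now();print(o["clock"],p,o["force"])
print(cmd([.608,.153,.0145],down(np.radians(-74)),p,R))
for n in("top","scene"):
    im,d=eyes.get_image(n);np.savez(f"pics/{n}1.npz",p=im,d=d)
    u,v=proj(n,p).astype(int);print(n,u,v)
    cv2.imwrite(f"pics/{n}1.png",cv2.resize(im[max(v-60,0):v+60,u-70:u+70,::-1],None,fx=5,fy=5,interpolation=cv2.INTER_CUBIC))
```

```text
2.1 [0.60900378 0.15314044 0.11705194] [-0.07131687  0.73243326 -0.28281063]
(array([0.0005, 0.0018, 0.2051]), array([ 0.0012,  0.0035, -0.0015]))
top 209 178
scene 218 224
```

View pics/top1.png

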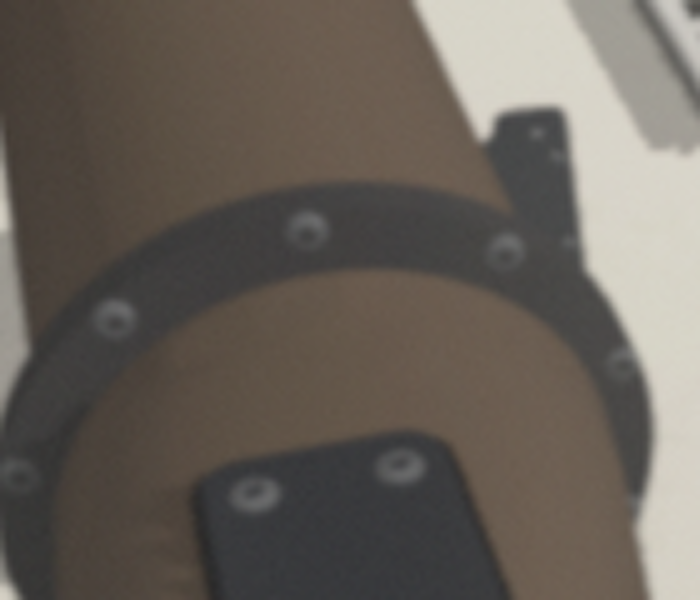

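View pics/scene1.png

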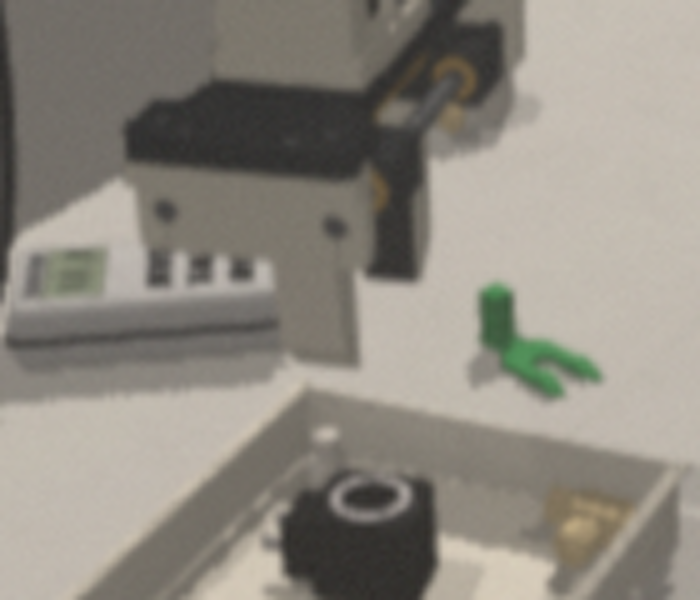

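>>> {"op": "play_rows", "data": {
  "rows": [
    [[0,0.002,0.06],[0,0.003,0],0.3],
    [[0,0.002,0.12],[0,0.003,0],0.3],
    [[0,0.002,0.16],[0,0.003,0],0.3],
    [[0,0.002,0.19],[0,0.003,0],0.3],
    [[0,0.002,0.205],[0,0.003,0],0.3],
    [[0,0.002,0.205],[0,0.003,0],0.3]
  ]
}}

```text
clock: 2.8
position: [0.6073, 0.1454, 0.0168]
ee_rot: [2.498, -1.9, 0.004]
force: [-0.0, 0.4, 0.0]
width: 0.652
```

Run:
```python
from h import *
o,p,R=now();print(o["clock"],p,o["force"])
print(cmd([.608,.153,.0145],down(np.radians(-74)),p,R))
n="scene"
im,d=eyes.get_image(n)
u,v=proj(n,p).astype(int);print(n,u,v)
cv2.imwrite(f"pics/{n}2.png",cv2.resize(im[max(v-60,0):v+40,u-70:u+70,::-1],None,fx=5,fy=5,interpolation=cv2.INTER_CUBIC))
```

```text
2.8 [0.60732916 0.14543946 0.01677714] [-0.03545391  0.42792865  0.01484999]
(array([-0.0142, -0.0053,  0.0045]), array([ 0.0011, -0.0035, -0.0084]))
scene 225 271
```

View pics/scene2.png

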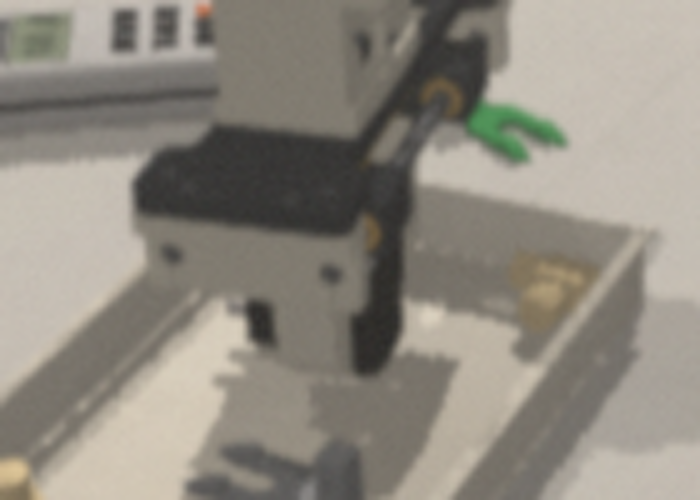

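Run:
```python
from h import *
o,p,R=now();print(o["clock"],p,o["force"],o["dq"],R[:,2])
print(cmd([.608,.153,.0145],down(np.radians(-74)),p,R))
```

```text
2.85 [0.6078518  0.14594718 0.01759315] [ 0.16589169 -0.00752589 -0.09588598] [-0.00292123 -0.01312727 -0.00774636 -0.01321539 -0.00236023  0.00328729
  0.00172731] [ 0.00108986 -0.00327196 -0.99999405]
(array([-0.0135, -0.0041,  0.0061]), array([-0.0002, -0.0033, -0.0081]))
```

>>> {"op": "play_rows", "data": {
  "rows": [
    [[-0.0135,-0.004,0],[0,-0.003,-0.008],0.3],
    [[-0.0135,-0.004,0.005],[0,-0.003,-0.008],0.3],
    [[-0.0135,-0.004,0.005],[0,-0.003,-0.008],0.3]
  ]
}}

```text
clock: 3.15
position: [0.6079, 0.1542, 0.0151]
ee_rot: [-2.51, 1.889, -0.0]
force: [-0.4, -0.6, -0.7]
width: 0.649
```

Run:
```python
from h import *
o,p,R=now();print(o["clock"],p,o["force"],R[:,2])
print(cmd([.608,.153,.0145],down(np.radians(-74)),p,R))
```

```text
3.15 [0.60790917 0.1541948  0.01509478] [-0.39556875 -0.55692398 -0.65726552] [ 7.00324388e-04  4.03313464e-04 -9.99999673e-01]
(array([0.0023, 0.0005, 0.0012]), array([-0.0007,  0.0002,  0.0013]))
```

>>> {"op": "play_rows", "data": {
  "rows": [
    [[0.002,0,0.001],[0,0,0],-1],
    [[0.002,0,0.001],[0,0,0],-1],
    [[0.002,0,0.001],[0,0,0],-1],
    [[0.002,0,0.001],[0,0,0],-1],
    [[0.002,0,0.001],[0,0,0],-1],
    [[0.002,0,0.001],[0,0,0],-1]
  ],
  "newtons": 40
}}

```text
clock: 3.75
position: [0.6081, 0.1525, 0.0143]
ee_rot: [2.509, -1.89, 0.0]
force: [-0.2, 0.3, 1.3]
width: 0.391
```

>>> {"op": "play_rows", "data": {
  "rows": [
    [[0,0,-0.06],[0,0,0],-1],
    [[0,0,-0.16],[0,0,0],-1],
    [[0,0,-0.25],[0,0,0],-1],
    [[0,0,-0.31],[0,0,0],-1],
    [[0,0,-0.31],[0,0,0],-1],
    [[0,0,-0.31],[0,0,0],-1]
  ]
}}

```text
clock: 4.35
position: [0.608, 0.1525, 0.1693]
ee_rot: [-2.509, 1.89, -0.001]
force: [0.0, -0.9, -3.3]
width: 0.39
```

Run:
```python
from h import *
o,p,R=now();print(o["clock"],p,o["force"],R[:,2],o["width"])
print(cmd([.5143,-.1011,.17],down(np.radians(-92)),p,R))
```

```text
4.35 [0.60795149 0.15252475 0.16931681] [ 0.04394259 -0.8594524  -3.29956761] [ 6.26505465e-04 -8.32590525e-05 -9.99999800e-01] 0.38951500686182366
(array([ 0.4358,  0.3201, -0.0014]), array([-6.000e-04, -2.000e-04,  3.005e-01]))
```

>>> {"op": "play_rows", "data": {
  "rows": [
    [[0.05,0.035,0],[0,0,0.04],-1],
    [[0.12,0.09,0],[0,0,0.1],-1],
    [[0.2,0.147,0],[0,0,0.2],-1],
    [[0.28,0.205,0],[0,0,0.3],-1],
    [[0.36,0.264,0],[0,0,0.3],-1],
    [[0.415,0.305,0],[0,0,0.3],-1],
    [[0.436,0.32,0],[0,0,0.3],-1],
    [[0.436,0.32,0],[0,0,0.3],-1],
    [[0.436,0.32,0],[0,0,0.3],-1]
  ]
}}

```text
clock: 5.25
position: [0.5143, -0.0999, 0.1683]
ee_rot: [2.184, -2.258, -0.003]
force: [0.5, 0.8, -1.0]
width: 0.39
```

Run:
```python
from h import *
o,p,R=now();print(o["clock"],p,o["force"],R[:,2],o["width"])
print(cmd([.5143,-.1011,.17],down(np.radians(-92)),p,R))
for n in("scene","top"):
    im,d=eyes.get_image(n);np.savez(f"pics/{n}3.npz",p=im,d=d)
    u,v=proj(n,p).astype(int);print(n,u,v)
    cv2.imwrite(f"pics/{n}3.png",cv2.resize(im[max(v-50,0):v+70,u-60:u+60,::-1],None,fx=5,fy=5,interpolation=cv2.INTER_CUBIC))
```

```text
5.25 [ 0.51434091 -0.09985521  0.16832979] [ 0.50821826  0.79329601 -1.04260305] [-0.00123707  0.00104313 -0.99999869] 0.38967456287791524
(array([ 0.0025,  0.    , -0.0033]), array([0.0012, 0.001 , 0.0013]))
scene 329 160
top 330 238
```

View pics/scene3.png

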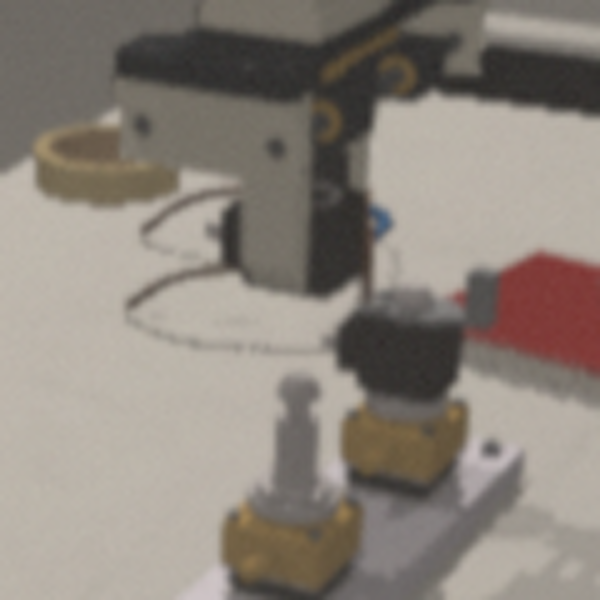

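View pics/top3.png

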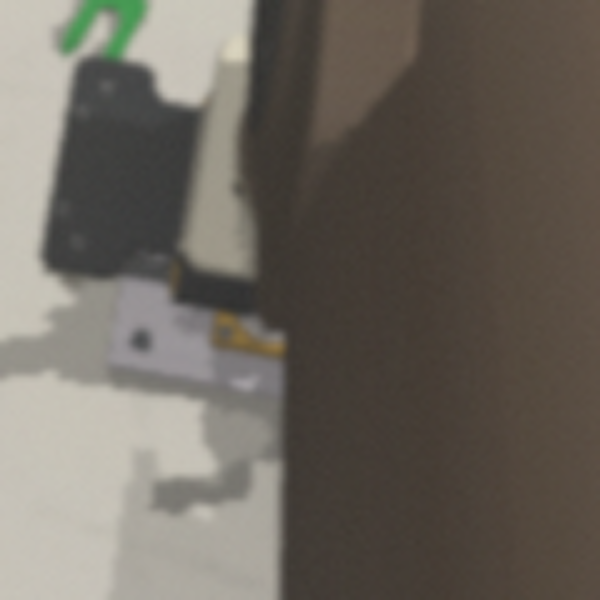

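Run:
```python
from h import *
im=np.load("pics/scene3.npz")["p"][:,:,::-1].copy()
o,p,R=now();print(p)
k=6;u0,v0=285,130
cr=cv2.resize(im[v0:v0+100,u0:u0+100],None,fx=k,fy=k,interpolation=cv2.INTER_CUBIC)
def dot(X,c):
    u,v=proj("scene",X);cv2.circle(cr,(int((u-u0+.5)*k),int((v-v0+.5)*k)),3,c,-1)
a=np.radians(-2);c,s=np.cos(a),np.sin(a)
zb=p[2]-.0118
for x in(-.02,.02):
    for y in(-.018,.018):
        for z in(zb,zb+.036):dot([p[0]+c*x-s*y,p[1]+s*x+c*y,z],(0,0,255))
for y in(0,):dot([p[0]+c*.036-s*y,p[1]+s*.036,zb+.017],(255,0,255))
for t in np.arange(0,6.28,.4):
    dot([.5143+.009*np.cos(t),-.1011+.009*np.sin(t),.105],(0,255,0));dot([.5143+.0055*np.cos(t),-.1011+.0055*np.sin(t),.114],(255,255,0))
cv2.imwrite("pics/s3b.png",cr)
```

```text
[ 0.51486303 -0.09899621  0.16873358]
```

View pics/s3b.png

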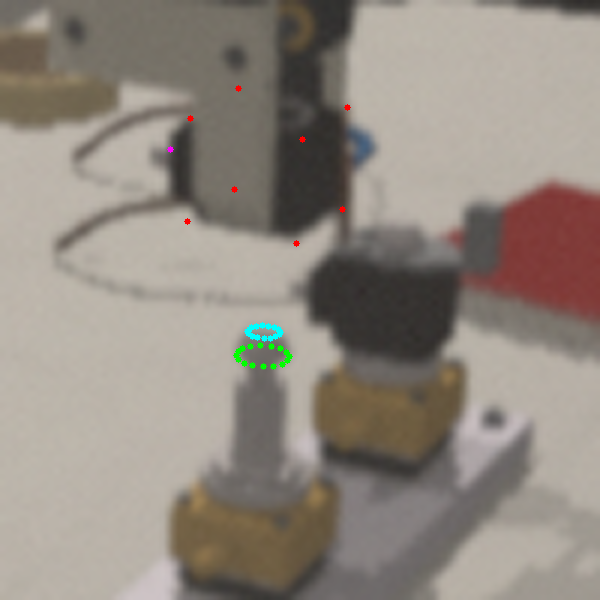

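Run:
```python
from h import *
o,p,R=now();print(p,cmd([.5138,-.1011,.132],down(np.radians(-92)),p,R))
```

```text
[ 0.51486303 -0.09899621  0.16873358] (array([0.0044, 0.002 , 0.0735]), array([0.0005, 0.001 , 0.0032]))
```

>>> {"op": "play_rows", "data": {
  "rows": [
    [[0.0044,0.002,0.03],[0,0.001,0.003],-1],
    [[0.0044,0.002,0.06],[0,0.001,0.003],-1],
    [[0.0044,0.002,0.073],[0,0.001,0.003],-1],
    [[0.0044,0.002,0.073],[0,0.001,0.003],-1],
    [[0.0044,0.002,0.073],[0,0.001,0.003],-1]
  ]
}}

```text
clock: 5.85
position: [0.5138, -0.1025, 0.133]
ee_rot: [2.18, -2.261, 0.001]
force: [0.3, 1.7, -2.3]
width: 0.394
```

Run:
```python
from h import *
o,p,R=now();print(p,cmd([.5138,-.1011,.082],down(np.radians(-92)),p,R))
n="scene";im,d=eyes.get_image(n)
u,v=proj(n,p).astype(int);print(n,u,v)
cv2.imwrite(f"pics/{n}4.png",cv2.resize(im[v-40:v+60,u-50:u+50,::-1],None,fx=6,fy=6,interpolation=cv2.INTER_CUBIC))
```

```text
[ 0.51381967 -0.10254479  0.13300444] (array([-0.003 ,  0.0002,  0.102 ]), array([-0.0003, -0.0008, -0.0013]))
scene 329 176
```

View pics/scene4.png

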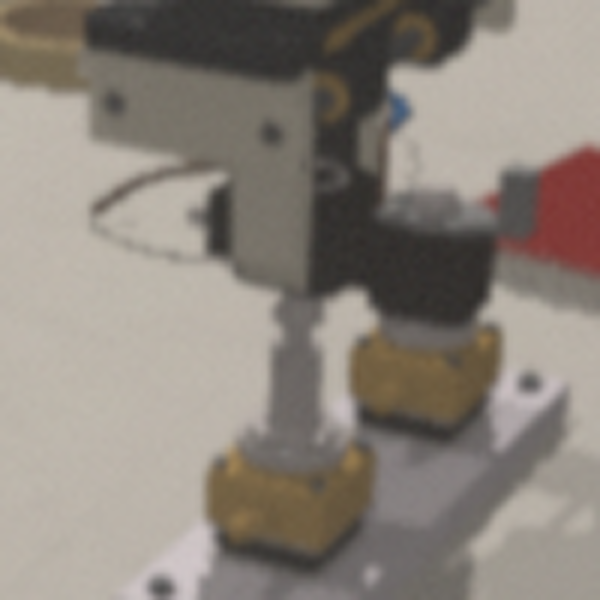

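>>> {"op": "play_rows", "data": {
  "rows": [
    [[-0.001,0,0.012],[0,0,0],-1],
    [[-0.001,0,0.024],[0,0,0],-1],
    [[-0.001,0,0.034],[0,0,0],-1],
    [[-0.001,0,0.034],[0,0,0],-1]
  ]
}}

```text
clock: 6.3
position: [0.5131, -0.1027, 0.115]
ee_rot: [2.179, -2.262, 0.0]
force: [0.5, 0.7, -1.9]
width: 0.39
```

>>> {"op": "play_rows", "data": {
  "rows": [
    [[0,0,0.015],[0,0,0],-1],
    [[0,0,0.03],[0,0,0],-1],
    [[0,0,0.045],[0,0,0],-1],
    [[0,0,0.055],[0,0,0],-1],
    [[0,0,0.062],[0,0,0],-1],
    [[0,0,0.062],[0,0,0],-1]
  ]
}}

```text
clock: 6.9
position: [0.5132, -0.1027, 0.0842]
ee_rot: [2.179, -2.262, 0.0]
force: [0.9, 0.5, -2.6]
width: 0.392
```

>>> {"op": "play_rows", "data": {
  "rows": [
    [[0,0,0.006],[0,0,0],-1],
    [[0,0,0.01],[0,0,0],-1],
    [[0,0,0.013],[0,0,0],-1],
    [[0,0,0.013],[0,0,0],-1]
  ]
}}

```text
clock: 7.3
position: [0.5133, -0.1028, 0.0781]
ee_rot: [2.179, -2.262, 0.001]
force: [1.2, -0.2, -1.4]
width: 0.39
```

Run:
```python
from h import *
o,p,R=now();print(o["clock"],p,o["force"],R[:,2])
```

```text
7.3 [ 0.51334151 -0.10280745  0.07809368] [ 1.21061674 -0.21427303 -1.39034492] [-1.22639012e-04 -1.07903374e-03 -9.99999410e-01]
```

>>> {"op": "play_rows", "data": {
  "rows": [
    [[0,0,0.001],[0,0,0],-1],
    [[0,0,0.002],[0,0,0],-1],
    [[0,0,0.002],[0,0,0],-1]
  ]
}}

```text
clock: 7.6
position: [0.5135, -0.1028, 0.0773]
ee_rot: [2.179, -2.262, 0.001]
force: [0.4, 0.7, -1.1]
width: 0.392
```

>>> {"op": "play_rows", "data": {
  "rows": [
    [[0,0,0.001],[0,0,0],-1],
    [[0,0,0.002],[0,0,0],-1],
    [[0,0,0.003],[0,0,0],-1],
    [[0,0,0.003],[0,0,0],-1]
  ]
}}

```text
clock: 8.0
position: [0.5136, -0.1028, 0.0759]
ee_rot: [2.179, -2.262, 0.002]
force: [-0.3, -0.1, 4.3]
width: 0.392
```

>>> {"op": "play_rows", "data": {
  "rows": [
    [[0,0,0.002],[0,0,0],0.2],
    [[0,0,0.002],[0,0,0],0.3],
    [[0,0,0.002],[0,0,0],0.3],
    [[0,0,0.002],[0,0,0],0.3]
  ]
}}

```text
clock: 8.4
position: [0.5132, -0.1029, 0.0746]
ee_rot: [2.179, -2.262, 0.001]
force: [-0.5, 0.1, 0.0]
width: 0.64
```

Run:
```python
from h import *
o,p,R=now();print(o["clock"],p,o["force"],o["width"])
n="scene";im,d=eyes.get_image(n)
u,v=proj(n,p).astype(int);print(n,u,v)
cv2.imwrite(f"pics/{n}5.png",cv2.resize(im[v-50:v+50,u-50:u+50,::-1],None,fx=6,fy=6,interpolation=cv2.INTER_CUBIC))
```

```text
8.4 [ 0.51319526 -0.10287411  0.07456197] [-0.53073068  0.14226773  0.01893464] 0.6404505319668915
scene 328 202
```

View pics/scene5.png

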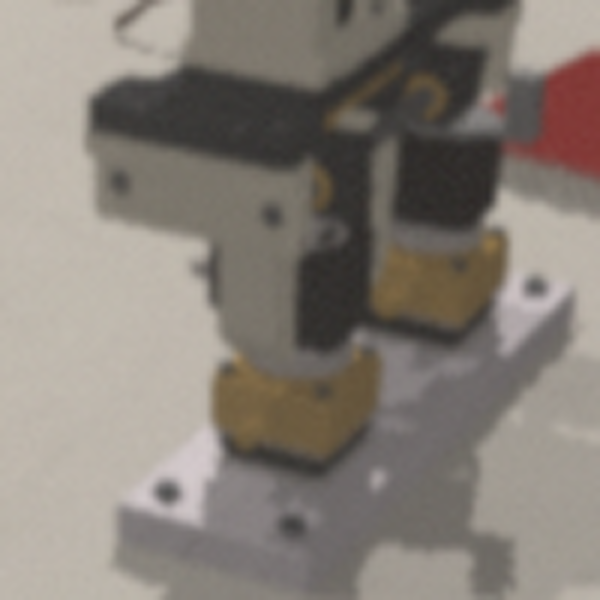

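>>> {"op": "play_rows", "data": {
  "rows": [
    [[0,0,-0.04],[0,0,0],0.3],
    [[0,0,-0.12],[0,0,0],0.3],
    [[0,0,-0.2],[0,0,0],0.3],
    [[0,0,-0.24],[0,0,0],0.2],
    [[0,0,-0.24],[0,0,0],0]
  ]
}}

```text
clock: 8.95
position: [0.5152, -0.1028, 0.1979]
ee_rot: [-2.177, 2.261, -0.008]
force: [-0.2, -0.1, -1.3]
width: 0.558
```

Run:
```python
from h import *
o,p,R=now();print(o["clock"],p,o["force"],o["width"])
print(cmd([.5515,.2338,.15],down(np.radians(-90)),p,R))
```

```text
8.95 [ 0.51523823 -0.10282866  0.19786253] [-0.1988624  -0.05903946 -1.3299923 ] 0.5583488059567312
(array([-0.6757, -0.0466,  0.0948]), array([-0.0054, -0.0018, -0.0359]))
```

>>> {"op": "play_rows", "data": {
  "rows": [
    [[-0.05,-0.003,0],[0,0,0],-0.1],
    [[-0.13,-0.009,0],[0,0,0],-0.1],
    [[-0.22,-0.015,0],[-0.005,-0.002,-0.036],-0.1],
    [[-0.32,-0.022,0],[-0.005,-0.002,-0.036],-0.1],
    [[-0.42,-0.029,0.02],[-0.005,-0.002,-0.036],-0.1],
    [[-0.52,-0.036,0.05],[-0.005,-0.002,-0.036],-0.1],
    [[-0.61,-0.042,0.08],[-0.005,-0.002,-0.036],-0.1],
    [[-0.66,-0.046,0.095],[-0.005,-0.002,-0.036],-0.1],
    [[-0.676,-0.046,0.095],[-0.005,-0.002,-0.036],-0.1],
    [[-0.676,-0.046,0.095],[-0.005,-0.002,-0.036],-0.1]
  ]
}}

```text
clock: 9.95
position: [0.5481, 0.2351, 0.1457]
ee_rot: [2.221, -2.215, -0.009]
force: [0.2, -0.3, 0.9]
width: 0.452
```

Run:
```python
from h import *
np.set_printoptions(precision=4,suppress=True)
for n in("scene","top"):
    im,d=eyes.get_image(n);np.savez(f"pics/{n}6.npz",p=im,d=d)
    u,v=(335,210) if n=="scene" else (345,245)
    cv2.imwrite(f"pics/{n}6.png",cv2.resize(im[v-50:v+50,u-60:u+60,::-1],None,fx=6,fy=6,interpolation=cv2.INTER_CUBIC))
o,p,R=now();print(o["clock"],p,o["force"],o["width"],R[:,2])
print(cmd([.5515,.2338,.05],down(np.radians(-90)),p,R))
d=np.load("pics/top6.npz")["d"];Y=cloud("top",d).reshape(-1,3)
m=(Y[:,2]>.094)&(Y[:,2]<.105)&(abs(Y[:,0]-.514)<.04)&(abs(Y[:,1]+.102)<.035);print(m.sum(),cv2.minAreaRect((Y[m,:2]*1e3).astype(np.float32)),np.median(Y[m,2]))
m=(Y[:,2]>.109)&(Y[:,2]<.13)&(abs(Y[:,0]-.514)<.04)&(abs(Y[:,1]+.102)<.035);print(m.sum(),Y[m].mean(0),(Y[m].max(0)+Y[m].min(0))/2)
```

```text
10.05 [0.5491 0.2324 0.1465] [ 0.3902 -0.4848  0.0312] 0.4525960019068085 [-0.0056 -0.0002 -1.    ]
(array([-0.0028, -0.0058,  0.193 ]), array([ 0.0054, -0.0002, -0.001 ]))
314 ((518.936767578125, -102.1919937133789), (36.145294189453125, 51.5009651184082), 87.8932876586914) 0.10099719695792495
53 [ 0.5138 -0.1014  0.1124] [ 0.5144 -0.101   0.1122]
```

View pics/scene6.png

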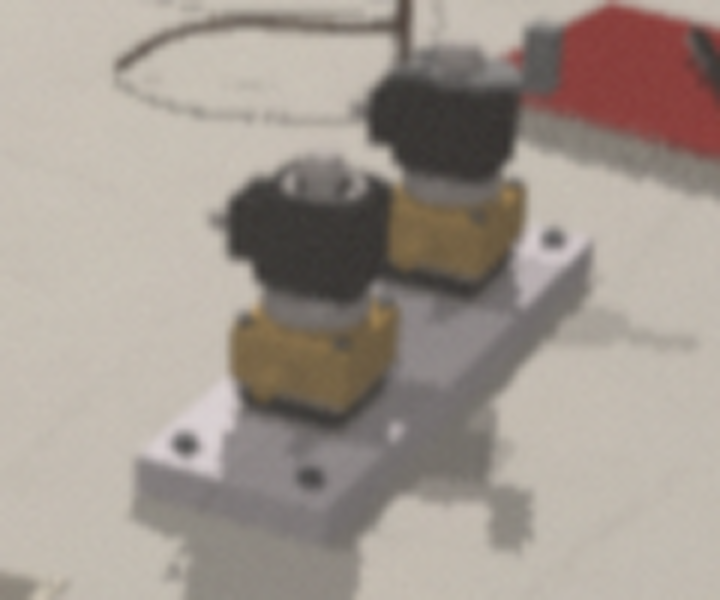

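View pics/top6.png

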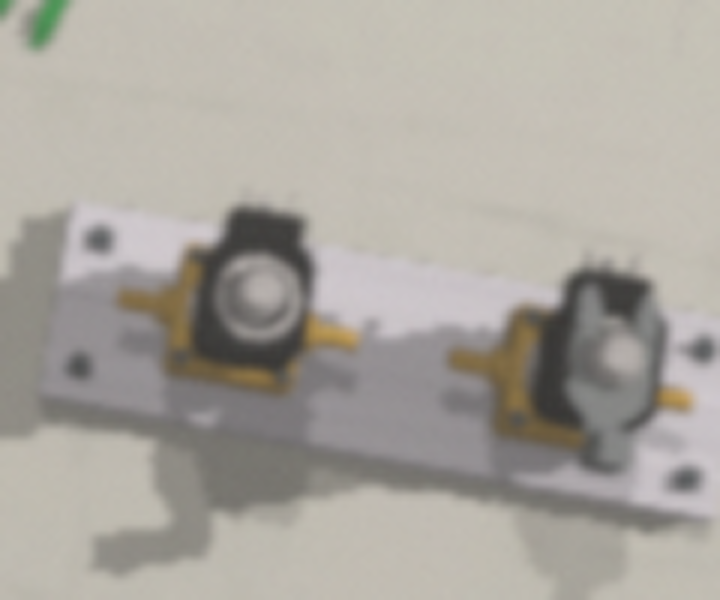

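>>> {"op": "play_rows", "data": {
  "rows": [
    [[-0.003,-0.006,0.06],[0.005,0,0],-0.1],
    [[-0.003,-0.006,0.13],[0.005,0,0],-0.1],
    [[-0.003,-0.006,0.18],[0.005,0,0],-0.1],
    [[-0.003,-0.006,0.193],[0.005,0,0],-0.1],
    [[-0.003,-0.006,0.193],[0.005,0,0],-0.1],
    [[-0.003,-0.006,0.193],[0.005,0,0],-0.1]
  ]
}}

```text
clock: 10.65
position: [0.5526, 0.2354, 0.0518]
ee_rot: [-2.219, 2.221, -0.0]
force: [-0.3, -0.3, 0.3]
width: 0.45
```

Run:
```python
from h import *
np.set_printoptions(precision=4,suppress=True)
n="scene"
im,d=eyes.get_image(n)
o,p,R=now();print(o["clock"],p,o["force"],o["width"],R[:,2])
print(cmd([.5515,.2338,.0145],down(np.radians(-90)),p,R))
u,v=proj(n,p).astype(int)
cv2.imwrite(f"pics/{n}7.png",cv2.resize(im[v-50:v+50,u-60:u+60,::-1],None,fx=6,fy=6,interpolation=cv2.INTER_CUBIC))
```

```text
10.7 [0.5526 0.2358 0.052 ] [-0.164   0.1786 -0.2326] 0.44901077062759104 [ 0.0023  0.002  -1.    ]
(array([0.0041, 0.0024, 0.0749]), array([-0.0022,  0.0019, -0.0005]))
```

View pics/scene7.png

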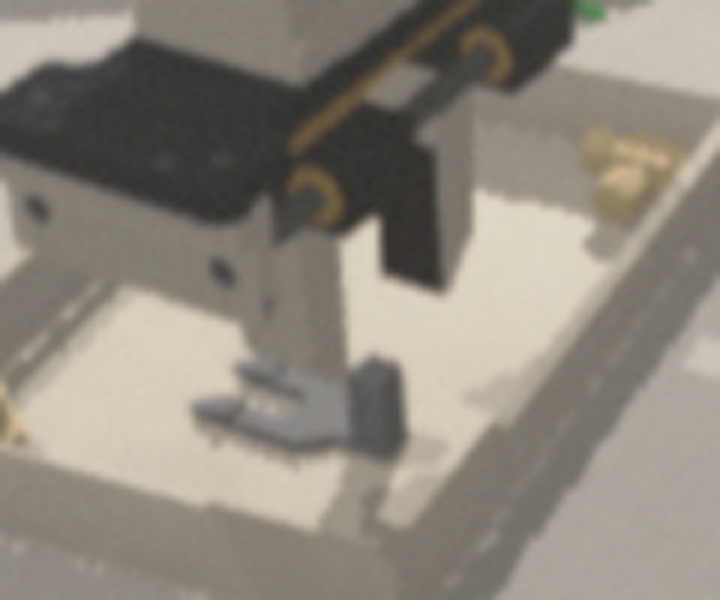

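>>> {"op": "play_rows", "data": {
  "rows": [
    [[0.004,0.002,0.03],[-0.002,0.002,0],-0.1],
    [[0.004,0.002,0.055],[-0.002,0.002,0],-0.1],
    [[0.004,0.002,0.07],[-0.002,0.002,0],-0.1],
    [[0.004,0.002,0.076],[-0.002,0.002,0],-0.1],
    [[0.004,0.002,0.076],[-0.002,0.002,0],-0.1]
  ]
}}

```text
clock: 11.2
position: [0.5501, 0.2337, 0.0117]
ee_rot: [2.22, -2.219, -0.002]
force: [-0.0, 0.5, 0.5]
width: 0.454
```

Run:
```python
from h import *
np.set_printoptions(precision=4,suppress=True)
o,p,R=now();print(o["clock"],p,o["force"],o["width"],R[:,2])
print(cmd([.5515,.2338,.0138],down(np.radians(-90)),p,R))
```

```text
11.2 [0.5501 0.2337 0.0117] [-0.0112  0.5049  0.5453] 0.4544718145830233 [-0.0031 -0.0015 -1.    ]
(array([-0.0002, -0.0027, -0.0042]), array([ 0.003 , -0.0014,  0.0005]))
```

>>> {"op": "play_rows", "data": {
  "rows": [
    [[0,-0.002,-0.004],[0.002,0,0],-0.1],
    [[0,-0.002,-0.004],[0.002,0,0],-0.1],
    [[0,-0.002,-0.004],[0.002,0,0],-1],
    [[0,-0.002,-0.004],[0.002,0,0],-1],
    [[0,-0.002,-0.004],[0.002,0,0],-1],
    [[0,-0.002,-0.004],[0.002,0,0],-1],
    [[0,-0.002,-0.004],[0.002,0,0],-1],
    [[0,-0.002,-0.004],[0.002,0,0],-1]
  ],
  "newtons": 60
}}

```text
clock: 12.0
position: [0.5515, 0.2338, 0.0143]
ee_rot: [2.221, -2.221, 0.001]
force: [-0.8, -0.5, 0.3]
width: 0.125
```

Run:
```python
from h import *
np.set_printoptions(precision=4,suppress=True)
o,p,R=now();print(o["clock"],p,o["force"],o["width"]*92,R[:,2])
```

```text
12.0 [0.5515 0.2338 0.0143] [-0.7748 -0.4542  0.29  ] 11.544399477951561 [-0.0001 -0.0011 -1.    ]
```

>>> {"op": "play_rows", "data": {
  "rows": [
    [[0,0,-0.06],[0,0,0],-1],
    [[0,0,-0.16],[0,0,0],-1],
    [[0,0,-0.25],[0,0,0],-1],
    [[0,0,-0.3],[0,0,0],-1],
    [[0,0,-0.3],[0,0,0],-1],
    [[0,0,-0.3],[0,0,0],-1]
  ]
}}

```text
clock: 12.6
position: [0.5516, 0.2339, 0.1646]
ee_rot: [-2.222, 2.221, -0.002]
force: [0.5, -0.7, -0.1]
width: 0.127
```

Run:
```python
from h import *
np.set_printoptions(precision=4,suppress=True)
o,p,R=now();print(o["clock"],p,o["force"],o["width"]*92,R[:,2])
print(cmd([.432,-.099,.16],down(np.radians(-92)),p,R))
n="scene"
im,d=eyes.get_image(n)
u,v=proj(n,p).astype(int)
cv2.imwrite(f"pics/{n}8.png",cv2.resize(im[v-50:v+50,u-60:u+60,::-1],None,fx=6,fy=6,interpolation=cv2.INTER_CUBIC))
```

```text
12.6 [0.5516 0.2339 0.1646] [ 0.503  -0.7353 -0.1157] 11.717237630176273 [ 0.0008 -0.0008 -1.    ]
(array([0.6658, 0.2393, 0.0095]), array([-0.0008, -0.0008,  0.0335]))
```

View pics/scene8.png

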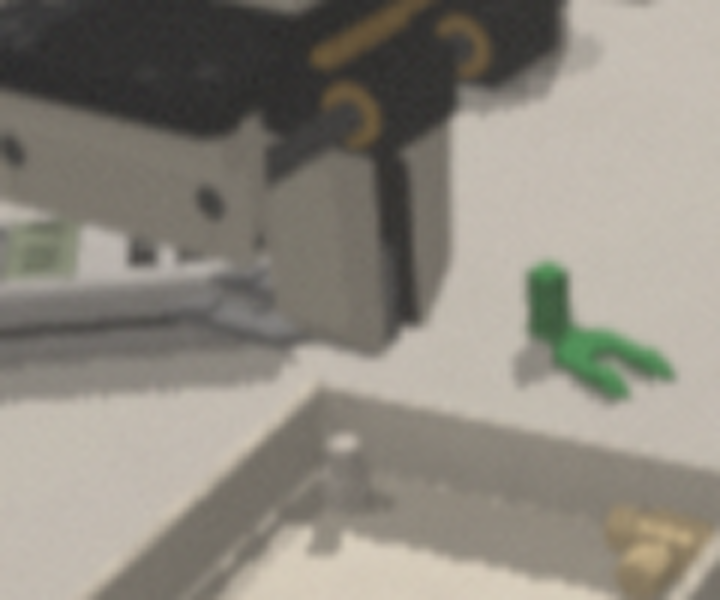

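>>> {"op": "play_rows", "data": {
  "rows": [
    [[0.05,0.018,0],[0,0,0],-1],
    [[0.13,0.047,0],[0,0,0.01],-1],
    [[0.22,0.079,0],[0,0,0.03],-1],
    [[0.31,0.111,0],[0,0,0.033],-1],
    [[0.4,0.144,0],[0,0,0.033],-1],
    [[0.49,0.176,0],[0,0,0.033],-1],
    [[0.57,0.205,0],[0,0,0.033],-1],
    [[0.63,0.226,0],[0,0,0.033],-1],
    [[0.666,0.239,0],[0,0,0.033],-1],
    [[0.666,0.239,0],[0,0,0.033],-1]
  ]
}}

```text
clock: 13.65
position: [0.4299, -0.1019, 0.1632]
ee_rot: [2.175, -2.262, -0.002]
force: [-0.4, 0.1, -0.8]
width: 0.123
```

Run:
```python
from h import *
np.set_printoptions(precision=4,suppress=True)
for n in("scene","top"):
    im,d=eyes.get_image(n);np.savez(f"pics/{n}9.npz",p=im,d=d)
    o,p,R=now()
    u,v=proj(n,p).astype(int)
    cv2.imwrite(f"pics/{n}9.png",cv2.resize(im[v-50:v+50,u-60:u+60,::-1],None,fx=6,fy=6,interpolation=cv2.INTER_CUBIC));print(n,u,v)
print(o["clock"],p,o["force"],o["width"]*92,R[:,2])
print(cmd([.4463,-.099,.125],down(np.radians(-92)),p,R))
```

```text
scene 369 169
top 323 282
13.75 [ 0.4315 -0.0988  0.1638] [0.8596 0.3362 0.7289] 11.33355756972816 [-0.0017 -0.0003 -1.    ]
(array([-0.0007, -0.0297,  0.0775]), array([ 0.0017, -0.0004, -0.0002]))
```

View pics/scene9.png

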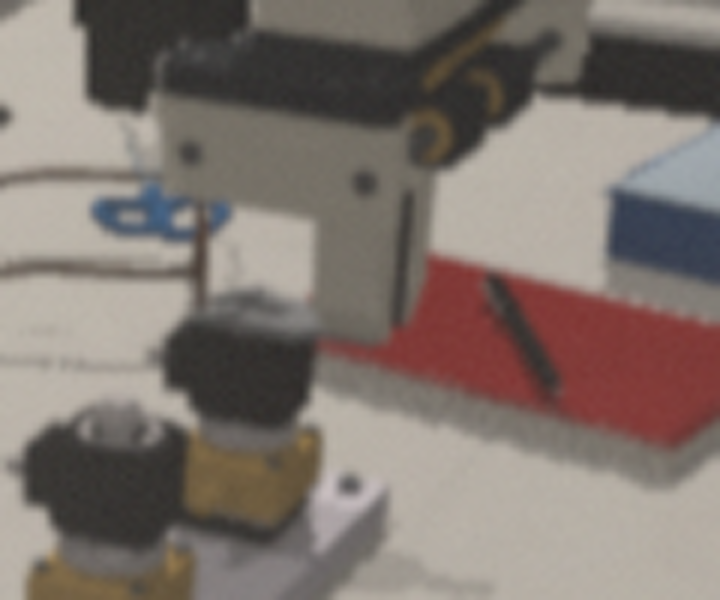

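View pics/top9.png

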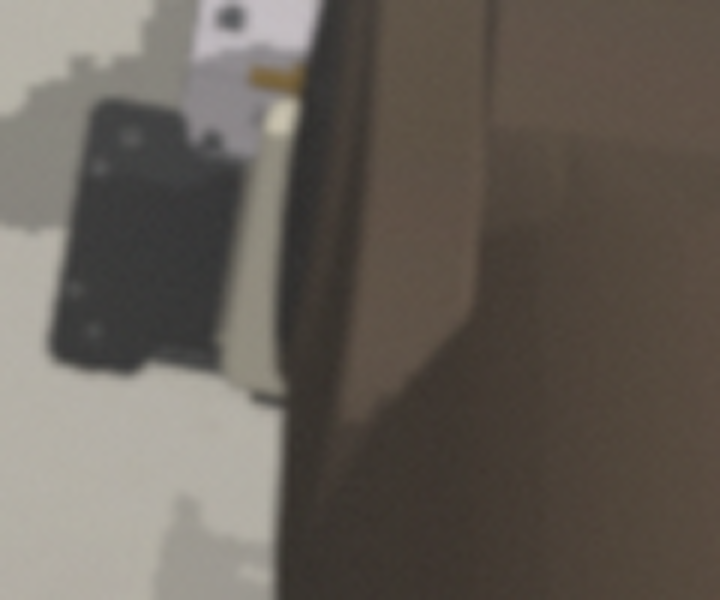

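Run:
```python
from h import *
np.set_printoptions(precision=4,suppress=True)
z=np.load("pics/scene9.npz");im=z["p"][:,:,::-1];X=cloud("scene",z["d"])
o,p,R=now()
Y=X.reshape(-1,3);a=np.radians(-2);q=Y-[p[0],p[1],0];c,s=np.cos(a),np.sin(a)
lx=c*q[:,0]+s*q[:,1];ly=-s*q[:,0]+c*q[:,1]
m=(lx>.012)&(lx<.065)&(abs(ly)<.02)&(Y[:,2]>.135)&(Y[:,2]<.18)
print(m.sum());
A=np.c_[lx,ly,Y[:,2]][m]
for lo in np.arange(.012,.06,.006):
    w=A[(A[:,0]>=lo)&(A[:,0]<lo+.006)]
    if len(w):print(round(lo,3),len(w),w[:,1].min(),w[:,1].max(),np.median(w[:,2]),w[:,2].max())
k=8;u0,v0=325,130
cr=cv2.resize(im[v0:v0+75,u0:u0+90],None,fx=k,fy=k,interpolation=cv2.INTER_CUBIC)
def P(x,y,zz):
    u,v=proj("scene",[p[0]+c*x-s*y,p[1]+s*x+c*y,p[2]-.0118+zz]);return (int((u-u0+.5)*k),int((v-v0+.5)*k))
pts=[(.056,.0085),(.056,.0135),(.02,.0135),(.014,.006),(.014,-.006),(.02,-.0135),(.056,-.0135),(.056,-.0085),(.04,-.00575),(.027,0),(.04,.00575)]
cv2.polylines(cr,[np.array([P(x,y,.0)for x,y in pts])],True,(0,0,255),1)
cv2.imwrite("pics/s9b.png",cr)
```

```text
128
0.012 14 -0.003150638021744798 0.009283115227000812 0.15359139452272652 0.15492163862707617
0.018 18 -0.01610728863998427 0.010975495820072527 0.15429461045187765 0.15516529922025832
0.024 20 -0.0155016050961956 0.01159310205719134 0.15414214795308617 0.15581450589261656
0.03 18 -0.015075813068405875 0.013141974151262137 0.15339842653849156 0.1551459695584161
0.036 23 -0.017025945709847855 0.011734706830593586 0.15393399632796495 0.1575491178468033
0.042 20 -0.0157399922181769 0.01180326014533949 0.15456201333983344 0.15604065099288258
0.048 13 -0.016874002973827823 0.010248875542642814 0.15306537608426424 0.15441234441399312
0.054 2 -0.015929644796450853 0.0072133674153790125 0.15044096693921627 0.15236496627522148
```

View pics/s9b.png

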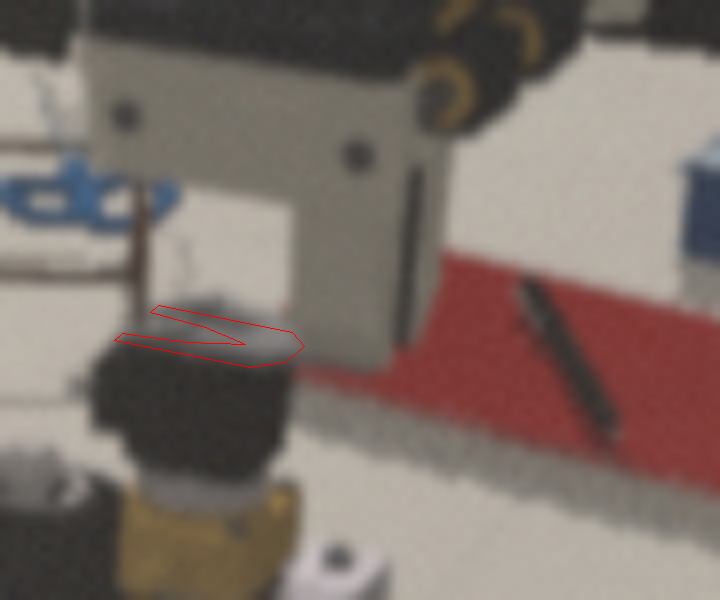

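>>> {"op": "play_rows", "data": {
  "rows": [
    [[0,-0.006,0.02],[0.001,0,0],-1],
    [[0,-0.015,0.045],[0.001,0,0],-1],
    [[0,-0.022,0.07],[0.001,0,0],-1],
    [[0,-0.025,0.083],[0.001,0,0],-1],
    [[0,-0.025,0.087],[0.001,0,0],-1],
    [[0,-0.025,0.087],[0.001,0,0],-1],
    [[0,-0.025,0.087],[0.001,0,0],-1]
  ]
}}

```text
clock: 14.45
position: [0.4447, -0.0995, 0.1214]
ee_rot: [-2.183, 2.259, -0.003]
force: [-0.6, -0.1, -1.2]
width: 0.123
```

Run:
```python
from h import *
np.set_printoptions(precision=4,suppress=True)
n="scene"
im,d=eyes.get_image(n);np.savez(f"pics/{n}10.npz",p=im,d=d)
o,p,R=now()
u,v=proj(n,p).astype(int);u-=15
cv2.imwrite(f"pics/{n}10.png",cv2.resize(im[v-35:v+40,u-50:u+40,::-1],None,fx=8,fy=8,interpolation=cv2.INTER_CUBIC));print(n,u,v)
print(o["clock"],p,o["force"],o["width"]*92,R[:,2])
print(cmd([.444,-.0993,.114],down(np.radians(-92)),p,R))
```

```text
scene 345 188
14.5 [ 0.4448 -0.0996  0.1215] [ 0.1187 -0.8215 -0.6857] 11.542020030198248 [ 0.0016 -0.0012 -1.    ]
(array([-0.0005,  0.0016,  0.015 ]), array([-0.0016, -0.0011,  0.0005]))
```

View pics/scene10.png

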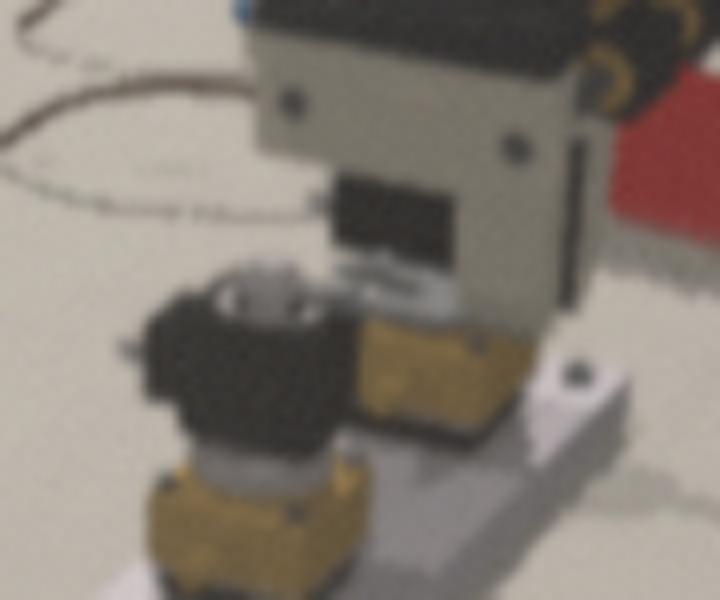

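>>> {"op": "play_rows", "data": {
  "rows": [
    [[0,0.001,0.004],[-0.001,-0.001,0],-1],
    [[0,0.001,0.008],[-0.001,-0.001,0],-1],
    [[0,0.001,0.011],[-0.001,-0.001,0],-1],
    [[0,0.001,0.013],[-0.001,-0.001,0],-1],
    [[0,0.001,0.013],[-0.001,-0.001,0],-1]
  ]
}}

```text
clock: 15.0
position: [0.444, -0.0995, 0.1145]
ee_rot: [2.183, -2.259, -0.0]
force: [-0.1, -1.1, -0.3]
width: 0.126
```

Run:
```python
from h import *
np.set_printoptions(precision=4,suppress=True)
o,p,R=now();print(p,o["force"],R[:,2])
```

```text
[ 0.444  -0.0995  0.1145] [-0.1315 -1.0964 -0.2835] [-0.0003  0.0001 -1.    ]
```

>>> {"op": "play_rows", "data": {
  "rows": [
    [[0,0,0.001],[0,0,0],-1],
    [[0,0,0.001],[0,0,0],-1],
    [[0,0,0.001],[0,0,0],-1]
  ]
}}

```text
clock: 15.3
position: [0.4441, -0.0995, 0.1142]
ee_rot: [-2.183, 2.259, -0.0]
force: [0.3, 0.5, -0.1]
width: 0.125
```

>>> {"op": "play_rows", "data": {
  "rows": [
    [[0,0,0.001],[0,0,0],-1],
    [[0,0,0.001],[0,0,0],-1],
    [[0,0,0.001],[0,0,0],-1]
  ]
}}

```text
clock: 15.6
position: [0.4441, -0.0995, 0.1137]
ee_rot: [-2.183, 2.259, 0.0]
force: [-0.1, 0.4, -0.6]
width: 0.126
```

>>> {"op": "play_rows", "data": {
  "rows": [
    [[0,0,0.001],[0,0,0],-1],
    [[0,0,0.001],[0,0,0],-1],
    [[0,0,0.001],[0,0,0],-1]
  ]
}}

```text
clock: 15.9
position: [0.4441, -0.0995, 0.1131]
ee_rot: [-2.183, 2.259, 0.0]
force: [0.1, -0.7, -0.7]
width: 0.125
```

>>> {"op": "play_rows", "data": {
  "rows": [
    [[0,0,0.001],[0,0,0],-1],
    [[0,0,0.001],[0,0,0],-1],
    [[0,0,0.001],[0,0,0],-1]
  ]
}}

```text
clock: 16.2
position: [0.4442, -0.0995, 0.1127]
ee_rot: [-2.183, 2.259, -0.0]
force: [0.3, -0.3, 0.8]
width: 0.124
```

>>> {"op": "play_rows", "data": {
  "rows": [
    [[0,0,0.001],[0,0,0],-1],
    [[0,0,0.001],[0,0,0],-1],
    [[0,0,0.001],[0,0,0],-1]
  ]
}}

```text
clock: 16.5
position: [0.4442, -0.0995, 0.1122]
ee_rot: [-2.183, 2.259, -0.0]
force: [-0.4, -0.2, 2.3]
width: 0.124
```

Run:
```python
from h import *
np.set_printoptions(precision=4,suppress=True)
o,p,R=now();print(p,o["force"],o["ft_torque"],R[:,2])
n="scene"
im,d=eyes.get_image(n);np.savez(f"pics/{n}11.npz",p=im,d=d)
u,v=345,188
cv2.imwrite(f"pics/{n}11.png",cv2.resize(im[v-35:v+40,u-50:u+40,::-1],None,fx=8,fy=8,interpolation=cv2.INTER_CUBIC));print(n,u,v)
```

```text
[ 0.4442 -0.0995  0.1122] [-0.4349 -0.2473  2.3041] [0.0746 0.0065 0.0122] [ 0.0002  0.     -1.    ]
scene 345 188
```

View pics/scene11.png

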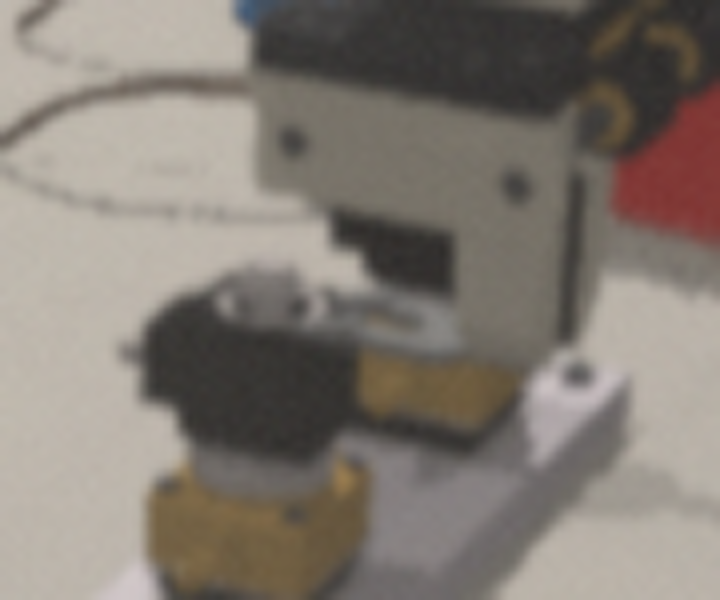

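>>> {"op": "play_rows", "data": {
  "rows": [
    [[0,-0.003,0],[0,0,0],-1],
    [[0,-0.006,0],[0,0,0],-1],
    [[0,-0.009,0],[0,0,0],-1],
    [[0,-0.012,0],[0,0,0],-1],
    [[0,-0.015,0],[0,0,0],-1],
    [[0,-0.015,0],[0,0,0],-1]
  ]
}}

```text
clock: 17.15
position: [0.4519, -0.0998, 0.1122]
ee_rot: [-2.183, 2.259, -0.0]
force: [-0.1, 1.3, 2.6]
width: 0.124
```

Run:
```python
from h import *
np.set_printoptions(precision=4,suppress=True)
o,p,R=now();print(p,o["force"],o["ft_torque"],R[:,2])
n="scene"
im,d=eyes.get_image(n);np.savez(f"pics/{n}12.npz",p=im,d=d)
u,v=335,188
cv2.imwrite(f"pics/{n}12.png",cv2.resize(im[v-35:v+40,u-50:u+40,::-1],None,fx=8,fy=8,interpolation=cv2.INTER_CUBIC));print(n,u,v)
```

```text
[ 0.4519 -0.0998  0.1122] [-0.092   1.3268  2.6372] [0.0222 0.0966 0.0387] [ 0.0002  0.0001 -1.    ]
scene 335 188
```

View pics/scene12.png

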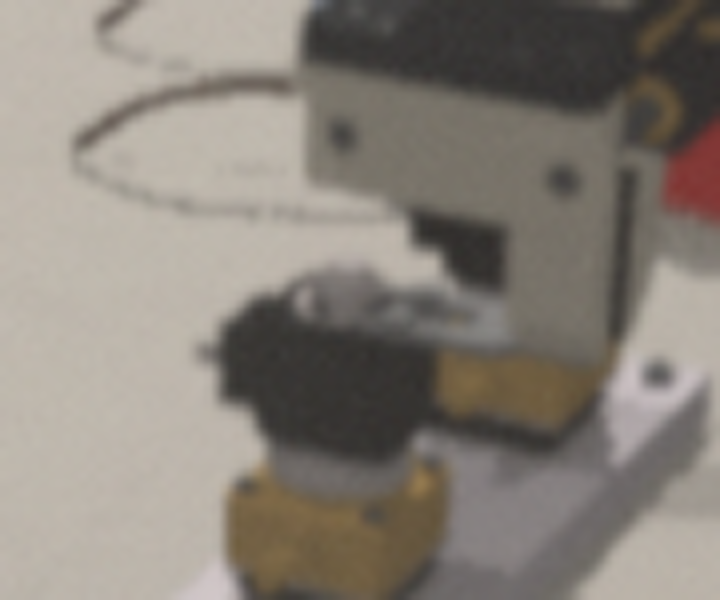

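>>> {"op": "play_rows", "data": {
  "rows": [
    [[0,-0.002,0],[0,0,0],-1],
    [[0,-0.004,0],[0,0,0],-1],
    [[0,-0.006,0],[0,0,0],-1],
    [[0,-0.007,0],[0,0,0],-1]
  ]
}}

```text
clock: 17.6
position: [0.4552, -0.0999, 0.1122]
ee_rot: [-2.183, 2.259, -0.0]
force: [-1.2, 0.1, 1.8]
width: 0.124
```

>>> {"op": "play_rows", "data": {
  "rows": [
    [[0,-0.001,0.001],[0,0,0],-1],
    [[0,-0.003,0.001],[0,0,0],-1],
    [[0,-0.004,0.002],[0,0,0],-1],
    [[0,-0.004,0.002],[0,0,0],-1]
  ]
}}

```text
clock: 18.0
position: [0.4571, -0.1, 0.1112]
ee_rot: [-2.183, 2.259, 0.0]
force: [-2.1, -0.9, 4.4]
width: 0.123
```

>>> {"op": "play_rows", "data": {
  "rows": [
    [[0,-0.001,0.0005],[0,0,0],-1],
    [[0,-0.003,0.001],[0,0,0],-1],
    [[0,-0.004,0.0015],[0,0,0],-1],
    [[0,-0.004,0.0015],[0,0,0],-1]
  ]
}}

```text
clock: 18.4
position: [0.459, -0.1001, 0.1105]
ee_rot: [2.183, -2.259, -0.0]
force: [-3.9, 0.7, 6.2]
width: 0.128
```

>>> {"op": "play_rows", "data": {
  "rows": [
    [[0,-0.001,0.0005],[0,0,0],-1],
    [[0,-0.003,0.001],[0,0,0],-1],
    [[0,-0.004,0.0015],[0,0,0],-1],
    [[0,-0.004,0.0015],[0,0,0],-1]
  ]
}}

```text
clock: 18.8
position: [0.4608, -0.1001, 0.1097]
ee_rot: [2.183, -2.259, -0.0]
force: [-4.2, 0.6, 7.3]
width: 0.122
```

>>> {"op": "play_rows", "data": {
  "rows": [
    [[0,-0.001,0.0005],[0,0,0],-1],
    [[0,-0.003,0.001],[0,0,0],-1],
    [[0,-0.004,0.001],[0,0,0],-1],
    [[0,-0.004,0.001],[0,0,0],-1]
  ]
}}

```text
clock: 19.2
position: [0.4626, -0.1002, 0.1093]
ee_rot: [2.182, -2.259, -0.001]
force: [-5.4, 1.5, 7.9]
width: 0.127
```

>>> {"op": "play_rows", "data": {
  "rows": [
    [[0,-0.001,0.0005],[0,0,0],-1],
    [[0,-0.003,0.001],[0,0,0],-1],
    [[0,-0.004,0.001],[0,0,0],-1],
    [[0,-0.004,0.001],[0,0,0],-1]
  ]
}}

```text
clock: 19.6
position: [0.4645, -0.1003, 0.1087]
ee_rot: [2.182, -2.259, -0.001]
force: [-5.4, 0.1, 9.1]
width: 0.127
```

Run:
```python
from h import *
np.set_printoptions(precision=4,suppress=True)
o,p,R=now();print(p,o["force"],o["ft_torque"],R[:,2])
n="scene"
im,d=eyes.get_image(n);np.savez(f"pics/{n}13.npz",p=im,d=d)
u,v=335,188
cv2.imwrite(f"pics/{n}13.png",cv2.resize(im[v-35:v+40,u-50:u+40,::-1],None,fx=8,fy=8,interpolation=cv2.INTER_CUBIC));print(n,u,v)
```

```text
[ 0.4645 -0.1003  0.1087] [-5.4117  0.0621  9.0648] [0.0004 0.9481 0.0149] [-0.0011 -0.0001 -1.    ]
scene 335 188
```

View pics/scene13.png

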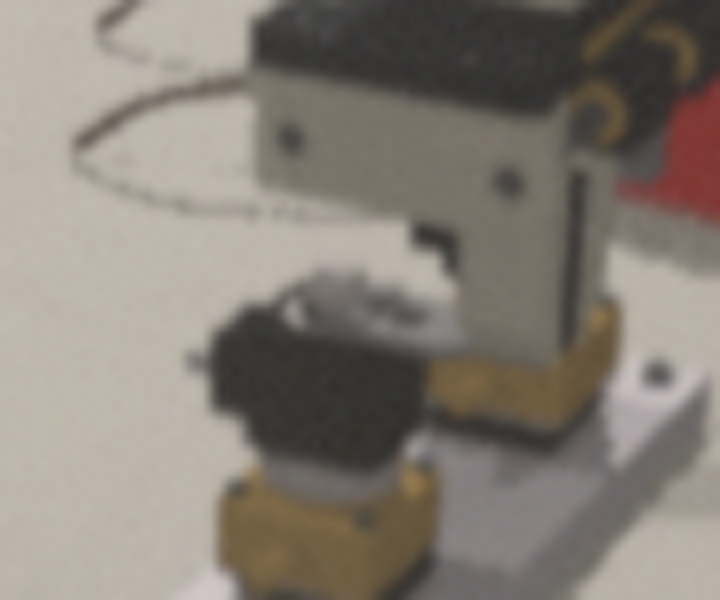

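>>> {"op": "play_rows", "data": {
  "rows": [
    [[0,-0.002,0],[0,0,0],-1],
    [[0,-0.004,0],[0,0,0],-1],
    [[0,-0.006,0],[0,0,0],-1],
    [[0,-0.006,0],[0,0,0],-1]
  ]
}}

```text
clock: 20.05
position: [0.4669, -0.1004, 0.1086]
ee_rot: [2.182, -2.258, -0.002]
force: [-5.8, -0.5, 9.1]
width: 0.126
```

>>> {"op": "play_rows", "data": {
  "rows": [
    [[0,-0.002,0],[0,0,0],-1],
    [[0,-0.004,0],[0,0,0],-1],
    [[0,-0.006,0],[0,0,0],-1],
    [[0,-0.006,0],[0,0,0],-1]
  ]
}}

```text
clock: 20.45
position: [0.4695, -0.1005, 0.1083]
ee_rot: [2.181, -2.258, -0.003]
force: [-6.4, 0.4, 6.4]
width: 0.123
```

>>> {"op": "play_rows", "data": {
  "rows": [
    [[0,-0.002,0],[0,0,0],-1],
    [[0,-0.004,0],[0,0,0],-1],
    [[0,-0.006,0],[0,0,0],-1],
    [[0,-0.006,0],[0,0,0],-1]
  ]
}}

```text
clock: 20.85
position: [0.4719, -0.1005, 0.1081]
ee_rot: [2.181, -2.257, -0.005]
force: [-8.5, -0.1, 7.2]
width: 0.125
```

>>> {"op": "play_rows", "data": {
  "rows": [
    [[0,-0.002,0],[0,0,0],-1],
    [[0,-0.004,0],[0,0,0],-1],
    [[0,-0.006,0],[0,0,0],-1],
    [[0,-0.006,0],[0,0,0],-1]
  ]
}}

```text
clock: 21.25
position: [0.4747, -0.1006, 0.1081]
ee_rot: [2.181, -2.257, -0.005]
force: [-8.6, 0.7, 7.9]
width: 0.124
```

Run:
```python
from h import *
np.set_printoptions(precision=4,suppress=True)
o,p,R=now();print(p,o["force"],o["ft_torque"],R[:,2])
n="scene"
im,d=eyes.get_image(n);np.savez(f"pics/{n}14.npz",p=im,d=d)
u,v=335,188
cv2.imwrite(f"pics/{n}14.png",cv2.resize(im[v-35:v+40,u-50:u+40,::-1],None,fx=8,fy=8,interpolation=cv2.INTER_CUBIC));print(n,u,v)
```

```text
[ 0.4747 -0.1006  0.1081] [-8.5616  0.733   7.8676] [ 0.0753  1.8654 -0.0202] [-0.0047  0.0001 -1.    ]
scene 335 188
```

View pics/scene14.png

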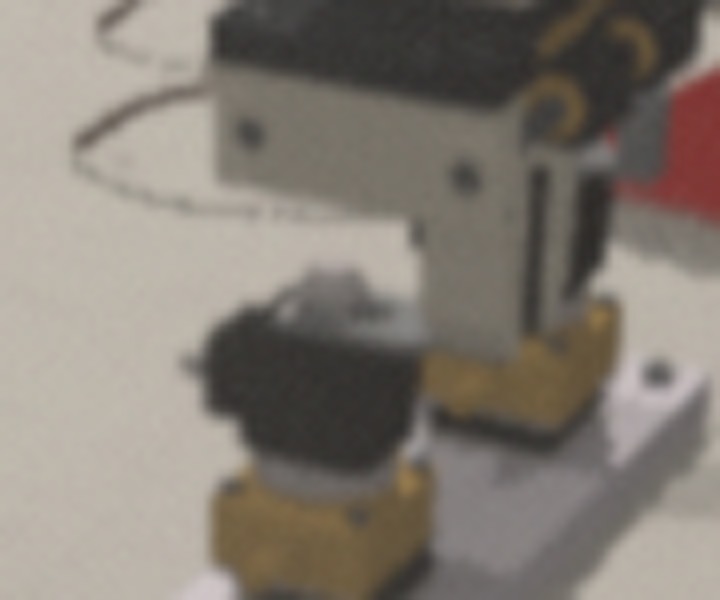

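>>> {"op": "play_rows", "data": {
  "rows": [
    [[0,-0.002,0],[0,0,0],-1],
    [[0,-0.004,0],[0,0,0],-1],
    [[0,-0.006,0],[0,0,0],-1],
    [[0,-0.006,0],[0,0,0],-1]
  ]
}}

```text
clock: 21.7
position: [0.4777, -0.1008, 0.1081]
ee_rot: [2.181, -2.257, -0.005]
force: [-8.6, -0.1, 7.3]
width: 0.126
```

>>> {"op": "play_rows", "data": {
  "rows": [
    [[0,-0.002,0],[0,0,0],-1],
    [[0,-0.004,0],[0,0,0],-1],
    [[0,-0.005,0],[0,0,0],-1],
    [[0,-0.005,0],[0,0,0],-1]
  ]
}}

```text
clock: 22.1
position: [0.4802, -0.1008, 0.1081]
ee_rot: [2.181, -2.257, -0.005]
force: [-8.4, -0.4, 8.5]
width: 0.124
```

>>> {"op": "play_rows", "data": {
  "rows": [
    [[0,-0.001,0],[0,0,0],-1],
    [[0,-0.002,0],[0,0,0],-1],
    [[0,-0.003,0],[0,0,0],-1],
    [[0,-0.003,0],[0,0,0],-1]
  ]
}}

```text
clock: 22.5
position: [0.4818, -0.1009, 0.1081]
ee_rot: [2.181, -2.257, -0.005]
force: [-8.6, 0.7, 7.3]
width: 0.124
```

>>> {"op": "play_rows", "data": {
  "rows": [
    [[0,-0.001,0],[0,0,0],-1],
    [[0,-0.002,0],[0,0,0],-1],
    [[0,-0.003,0],[0,0,0],-1],
    [[0,-0.003,0],[0,0,0],-1]
  ]
}}

```text
clock: 22.9
position: [0.4847, -0.101, 0.1087]
ee_rot: [2.182, -2.258, -0.002]
force: [-4.7, 0.8, 10.5]
width: 0.123
```

Run:
```python
from h import *
np.set_printoptions(precision=4,suppress=True)
o,p,R=now();print(p,o["force"],o["ft_torque"],R[:,2])
n="scene"
im,d=eyes.get_image(n);np.savez(f"pics/{n}15.npz",p=im,d=d)
u,v=335,188
cv2.imwrite(f"pics/{n}15.png",cv2.resize(im[v-35:v+40,u-50:u+40,::-1],None,fx=8,fy=8,interpolation=cv2.INTER_CUBIC));print(n,u,v)
```

```text
[ 0.4847 -0.101   0.1087] [-4.7121  0.7847 10.4533] [0.0965 1.0608 0.0249] [-0.0016 -0.0001 -1.    ]
scene 335 188
```

View pics/scene15.png

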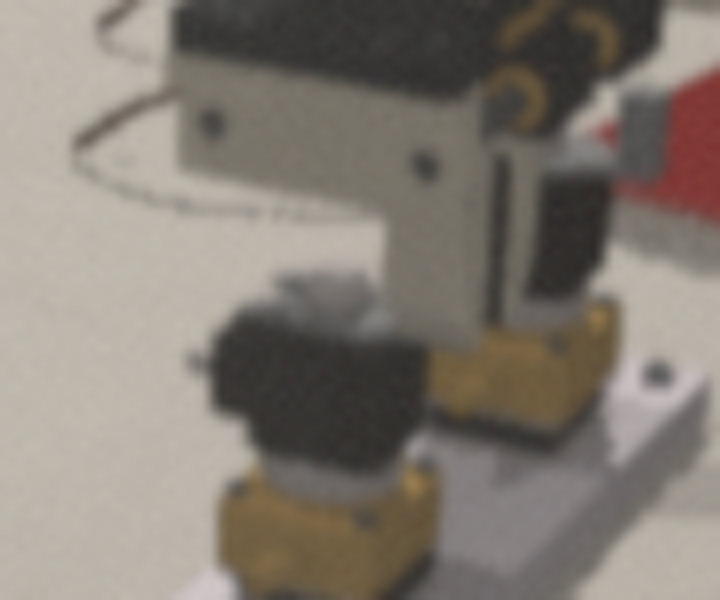

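>>> {"op": "play_rows", "data": {
  "rows": [
    [[0,0,-0.002],[0,0,0],-1],
    [[0,0,-0.004],[0,0,0],-1],
    [[0,0,-0.004],[0,0,0],-1]
  ]
}}

```text
clock: 23.25
position: [0.4848, -0.101, 0.1106]
ee_rot: [2.182, -2.259, -0.001]
force: [-3.7, 0.1, 4.9]
width: 0.124
```

>>> {"op": "play_rows", "data": {
  "rows": [
    [[0,-0.001,-0.001],[0,0,0],-1],
    [[0,-0.002,-0.001],[0,0,0],-1],
    [[0,-0.002,-0.001],[0,0,0],-1]
  ]
}}

```text
clock: 23.55
position: [0.4857, -0.101, 0.1108]
ee_rot: [2.182, -2.258, -0.002]
force: [-6.0, 0.2, 4.4]
width: 0.126
```

>>> {"op": "play_rows", "data": {
  "rows": [
    [[0,0,0],[0,0,0],-0.6],
    [[0,0,0],[0,0,0],-0.3],
    [[0,0,0],[0,0,0],-0.3],
    [[0,0,0],[0,0,0],-0.3]
  ]
}}

```text
clock: 23.95
position: [0.487, -0.101, 0.1112]
ee_rot: [-2.183, 2.259, -0.001]
force: [0.4, 1.2, 0.2]
width: 0.338
```

>>> {"op": "play_rows", "data": {
  "rows": [
    [[0,0,-0.02],[0,0,0],-0.3],
    [[0,0,-0.06],[0,0,0],-0.3],
    [[0,0,-0.14],[0,0,0],-0.3],
    [[0,0.1,-0.22],[0,0,0],-0.3],
    [[0,0.14,-0.26],[0,0,0],-0.3],
    [[-0.1,0.14,-0.26],[0,0,0],-0.3],
    [[-0.2,0.14,-0.26],[0,0,0],-0.3],
    [[-0.3,0.14,-0.26],[0,0,0],-0.3],
    [[-0.4,0.14,-0.26],[0,0,0],-0.3],
    [[-0.4,0.14,-0.26],[0,0,0],-0.3]
  ]
}}

```text
clock: 24.95
position: [0.4232, 0.1084, 0.2426]
ee_rot: [-2.191, 2.246, 0.001]
force: [-0.3, -1.2, 0.3]
width: 0.352
```

Run:
```python
from h import *
np.set_printoptions(precision=4,suppress=True)
for n,u,v in(("scene",335,195),("top",345,245)):
    im,d=eyes.get_image(n);np.savez(f"pics/{n}16.npz",p=im,d=d)
    cv2.imwrite(f"pics/{n}16.png",cv2.resize(im[v-45:v+45,u-60:u+60,::-1],None,fx=6.5,fy=6.5,interpolation=cv2.INTER_CUBIC))
o,p,R=now();print(o["clock"],p,o["force"])
```

```text
25.05 [0.4234 0.1023 0.2418] [-1.4915 -0.3593 -0.0412]
```

View pics/scene16.png

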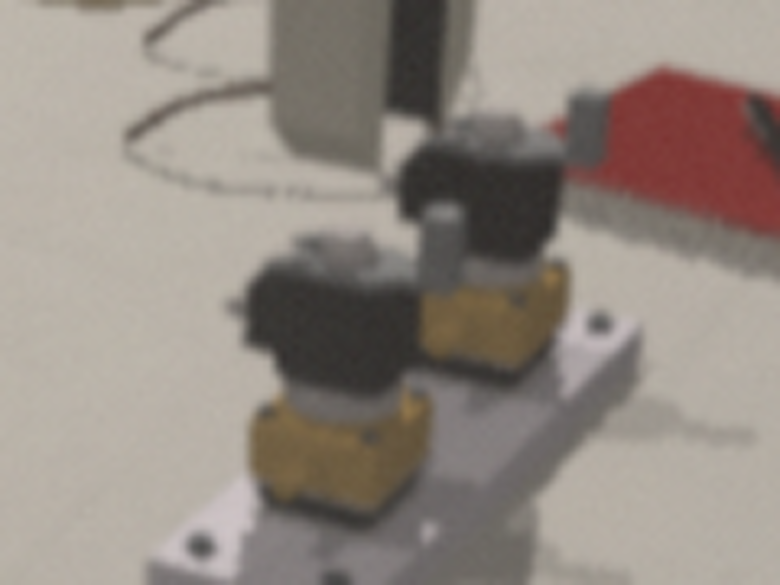

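View pics/top16.png

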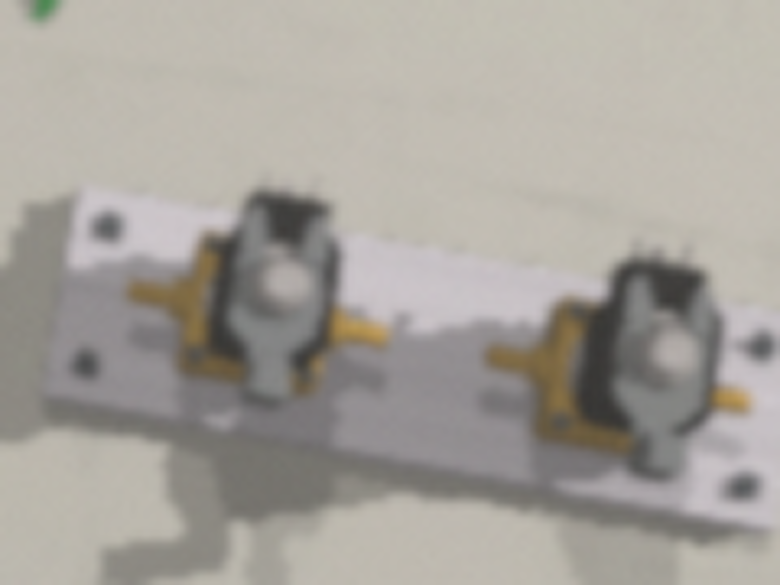

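Run:
```python
from h import *
np.set_printoptions(precision=4,suppress=True)
for n in("top","scene"):
    Y=cloud(n,np.load(f"pics/{n}16.npz")["d"]).reshape(-1,3)
    a=np.radians(-1.93);c,s=np.cos(a),np.sin(a);q=Y-[.5123,-.1613,0]
    L=np.c_[c*q[:,0]+s*q[:,1],-s*q[:,0]+c*q[:,1],Y[:,2]]
    for nm,y0 in(("new",.06),("fitted",-.06)):
        r=L-[0,y0,0]
        t=r[(abs(r[:,0]+.032)<.013)&(abs(r[:,1])<.012)&(r[:,2]>.115)&(r[:,2]<.14)]
        h=r[(np.hypot(r[:,0],r[:,1])<.012)&(r[:,2]>.1085)&(r[:,2]<.125)]
        e=r[(r[:,0]<-.008)&(r[:,0]>-.022)&(abs(r[:,1])<.011)&(r[:,2]>.09)&(r[:,2]<.115)]
        ar=r[(r[:,0]>.008)&(r[:,0]<.02)&(abs(abs(r[:,1])-.010)<.003)&(r[:,2]>.095)&(r[:,2]<.115)]
        print(n,nm,"tab",len(t),(t.min(0)+t.max(0))/2 if len(t) else 0,np.median(t,0) if len(t) else 0,"head",(h.min(0)+h.max(0))/2,h.mean(0),"tail z",np.median(e[:,2]),"arm z",np.median(ar[:,2]))
```

```text
top new tab 42 [-0.0315  0.0005  0.1237] [-0.0326  0.0003  0.1264] head [-0.      0.0003  0.1127] [-0.0006  0.0002  0.1121] tail z 0.10416177518179731 arm z 0.10508985999792145
top fitted tab 47 [-0.0322  0.0001  0.1226] [-0.0326  0.0019  0.1266] head [0.0003 0.     0.1121] [-0.0006  0.0005  0.1124] tail z 0.10503754230279534 arm z 0.10576846734266815
scene new tab 44 [-0.031  -0.      0.1206] [-0.0321  0.0031  0.1214] head [0.0002 0.0007 0.1107] [-0.0002  0.0014  0.1109] tail z 0.10249982583508468 arm z 0.10273542446098666
scene fitted tab 38 [-0.0312 -0.0013  0.1213] [-0.0326  0.0024  0.1216] head [-0.001  -0.0001  0.111 ] [-0.0008  0.0016  0.1111] tail z 0.10246043113001732 arm z 0.1024769686589807
```

```bash
python3 -c "
from cell import arm
print(arm.sign_off())"
```

```text
the job is handed in; nothing more can be done
None
```

The job is done and handed in at about 25 s of the 72 s allowed. The coil sits on the bare valve's spring with its terminals to the rear, and the grey clip is snapped in under the stem's head. Sign-off gave no verdict.

- **Coil:** I gripped it by its plain sides and lowered it over the stem until the spring pushed back at about 5 N. In the pictures taken after release it stood upright.
- **Clip:** I carried it by its tab, set its arms on the coil and slid it under the head, lowering it as the ramp climbed. Wrist force, read at the end of each move, stayed at or below about 9 N along the push and 10.5 N vertically. The push fell to about 4.7 N at the snap and rose to 6 N as the eye met the neck. The clip-to-valve force itself I could not read.
- **Last check:** against the finished valve, the new clip's head, tail, arm and tab heights agree within about 1 mm. The tab's distance from the stem agrees within about 1 mm (0.2 to 1.0 mm between the two views).
- **Disagreements:**
  - The measured arm position strayed up to 8 mm from its target just after fast moves, so I corrected it before each grasp.
  - The scene camera read heights 1 to 5 mm lower than the top camera, on both valves alike, so the comparison still holds.
- **Not rechecked:** I took no last picture of the tray. The gripper was planned to stay clear of the three fittings, and no contact showed in the force readings there.

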